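Refit the spindle ring of the breakfast turntable

TASK

Put the turntable back together: take the ring pliers out of their wooden block, spread the open steel retaining ring that lies on the cork coaster with their tips, carry it over and slide it down the turntable's spindle until it lies on the hub, then let it close fully into the groove there. Do not touch the ring with the gripper, do not overstretch it and press only gently; afterwards stand the pliers upright back in the slot of their block, let go, and leave the jam jar, the egg cup and the salt jar standing where they are.

Things in the scene. Friction and masses are not known exactly. Their poses are not given: they have to be found in the camera images.
- ring: dark steel open retaining ring lying flat on the cork coaster; closed 28.4 mm inside, 38 mm outside, 5 mm thick, about 30 g. Origin: centre of its underside; x points to the open gap, z up. A short back piece at -x carries two sprung arms hinged 15 mm behind the centre. Each ends beside the gap in a knurled lug 9 mm tall, 19 mm long (x = 15 to 33 mm), 4.5 mm thick
- ring_gap (a point): point midway between the lugs where the pliers' tips belong: 27 mm from the ring's centre along its x, level with the lugs' tops (9 mm above the ring's underside). Closed, the lugs' inner faces are 12 mm apart here and 8 mm at their outer end; with the arms at 0.30 rad they are parallel and 37 mm apart. Spread tips carry the ring by friction
- ring_left (a joint): opening of the ring's arm on its +y side (rad), 0 closed; sprung shut (0.04 N m closed, 0.15 at 0.30). Above 0.42 the ring is overstretched. With both arms at 0.24 / 0.30 / 0.36 a round shaft of 33.2 / 34.8 / 36.6 mm passes, its centre then 2.7 / 3.6 / 4.6 mm from the ring's origin towards the gap
- ring_right (a joint): the same for the arm on the ring's -y side
- pliers: steel ring pliers, black grips, 124 mm, about 160 g, upright with tips down in the slot of their block. Origin: the pivot, centre of a plate 28 x 42 x 12 mm (x, y, z) that rests on the block. z points up the handles; handles and jaws move along y; a half turn about z changes nothing. Squeezing the handles SPREADS the tips, a spring closes them. No pose is given while the fingers hold them
- pliers_grip (a point): point to grip, between the grips, 45 mm above the pivot. The two upright grips stay parallel, are 18 mm wide (x), 60 mm over their outer faces at rest, and reach from 24 mm (finger guards jutting out 9 mm; keep fingertips above them) to 63 mm above the pivot. About 11.5 N on each starts to move them, so a 10 N grip holds the pliers with tips shut; spreading the ring takes 15 to 20 N
- pliers_tips (a point): on the pliers' axis, 61 mm below the pivot: lower end of the closed tips, two flat blades 8 mm wide (x), 7 mm over both at rest, 34 mm with the grips squeezed to 40 mm (1.3 mm per mm); grips at 36.5 mm open the ring to 0.30 rad. Outside each blade a heel lands on a lug's top, 55 mm below the pivot at rest. Held by the grips, the tip ends rise 2 mm as they close
- axle (a point): point on the upright spindle axis 38 mm above the table, whatever the hub's height. The 80 mm hub and the spindle on it are set to a different height each time: the hub's top lies anywhere from 12 mm below to 12 mm above this point (no reading: find it by touch). On it begins the groove, 28 mm in diameter, 7 mm high; then 20 mm of 32 mm diameter; then a taper to 20 mm over 6 mm, the end
- stand_slot (a point): centre of the slot's mouth in the top of the pliers' wooden block (fixed, 80 x 90 x 62 mm). The slot goes right down, 18 mm along the point's x, 30 mm along its y, which is also the pliers' y. In place, the pliers' pivot is 6 mm above this point.
- coaster: round cork coaster, fixed, 110 mm across, 10 mm thick, origin at its underside's centre; its top is 10 mm above the table
- eggcup: white egg cup, 48 mm across, 45 mm tall; leave alone
- salt: white salt jar, 38 mm across, 75 mm tall; leave alone
- jam: small jam jar, 40 mm across, 45 mm tall, standing on the turntable's disc 72 mm from the spindle; leave alone
- turntable: the whole fixed turntable: black foot, wooden disc 200 mm across, its top 24 mm above the table, steel hub and grooved spindle standing in it; origin on the table under the spindle axis, its yaw means nothing

How it is judged:
On the way, in this order (a step that is already met when the one before it is completed fails the run):
1. the ring hangs spread on the pliers' tips, clear of the coaster (z of ring in the frame of coaster above 0.025 m and contact force between ring and pliers above 1 N and value of joint each of ring_left, ring_right above 0.12 rad), for 0.2 s.
2. the spread ring is round the spindle, down near the hub, still on the pliers (horizontal distance between ring and axle below 0.01 m and z of ring in the frame of axle below 0.0145 m and contact force between ring and pliers above 1 N and value of joint each of ring_left, ring_right above 0.12 rad), for 0.05 s.
3. the ring has closed in the groove and is free of the pliers (z of ring in the frame of axle between -0.0145 and 0.0145 m and horizontal distance between ring and axle below 0.0035 m and angle between the z axis of ring and the z axis of axle, either way round below 0.1 rad and value of joint each of ring_left, ring_right below 0.08 rad and contact force between ring and pliers below 0.1 N), for 0.2 s.
At the end, for the whole second after the job is handed in: Ring flat (0.10 rad), closed in the groove (arms below 0.08 rad), centre within 3.5 mm of the axis, underside within 14.5 mm of the height of the axle point. Pliers let go, upright (0.15 rad) in their block, within 12 mm of the slot's middle, pivot 2 to 10 mm above its mouth. Both at rest (all of step 3 and horizontal distance between pliers and stand_slot below 0.012 m and z of pliers in the frame of stand_slot between 0.002 and 0.01 m and angle between pliers's own z axis and vertical below 0.15 rad and linear speed of each of ring, pliers below 0.02 m/s and contact force between the fingers and pliers below 0.1 N); the robot touches nothing.
It fails at once if the gripper or arm touches the ring (contact force between any of the fingers, the arm and ring above 0.5 N).
It fails at once if the ring is overstretched (an arm opened past 0.42 rad) (value of joint any of ring_left, ring_right above 0.42 rad).
It fails at once if the ring is pressed on the spindle, hub or coaster with more than 30 N (contact force between ring and turntable above 30 N or contact force between ring and coaster above 30 N).
It fails at once if pliers or hand press on the spindle or hub with more than 20 N (contact force between any of pliers, the fingers and turntable above 20 N).
It fails at once if the jam jar, egg cup or salt jar is moved more than 20 mm or tipped (distance of any of eggcup, salt, jam from where it was at the start of the episode above 0.02 m or angle between any of eggcup, salt, jam's own z axis and vertical above 0.4 rad).
It also fails if it takes over 69 s, if anything falls off the work surface, if the arm or the gripper's body presses on something with over 40 N, if the wrist force passes 120 N, or if a joint passes its speed limit or range.

ROBOT

A 6-joint arm with a two-finger parallel gripper is mounted at the origin on the work surface. World frame = base frame: x ahead of the robot, y to its left, z up, the work surface at z = 0. Lengths are in m, angles in rad, forces in N, time in s.
With the tool pointing down it reaches from about 0.35 to 0.975 m from the base axis. Payload 4.9 kg.
Tool frame: the origin (TCP) lies at the very end of the fingers, on their centre line; the grasp point (between the pads) lies 19 mm behind it (ctrl.grasp_offset is the distance from the TCP to the grasp point, in m); z points along the fingers, y is the line along which they close (so a half turn about z gives the same grasp; the last joint's range is limited). The gripper opens to 85 mm and grips with 20 to 120 N. Pads are 22 mm wide; open, the fingers measure 114 mm over their backs; the gripper's body (76 mm by 85 mm) begins 54 mm behind the grasp point. The pads swing forward as they close: fully open they stand 13 mm farther back than shut.
Start: joints at [1.165, 0.053, 1.613, -0, 1.476, -0.119], TCP at [0.177, 0.599, 0.231] pointing down, gripper open.
Joint ranges: [-3.01, 3.01], [-1.01, 2.22], [0.06, 2.58], [-1.02, 4.17], [0.09, 2.62], [-3.14, 3.14]. Speed limits (rad/s): [2.57, 2.57, 3.14, 3.14, 3.14, 3.14].

INTERFACE

Orientations are given as a rotation vector (axis times angle).
In Python, from station import ctrl, optics gives the robot as it stands.
- The arm moves only by the shell command python3 -m handwheel 'ROWS' [OPENING] [FORCE]. ROWS is JSON, a list of rows, each an object of numbers: "tx", "ty", "tz": the shift along the tool's x, y, z in mm; "roll": the turn about the tool's z in rad. A call has 1 to 12 rows; each row shifts and turns the commanded pose from where the row before left it, along the tool's axes as they then stand; what a row does not reach is not made up. A row lasts 1/12 s, in which the tool goes at most 41.7 mm and 7.16 degrees, less where a joint would pass 70% of its speed; a pose out of reach is approached as far as the arm can. A call with a gripper value outside its range is refused whole. OPENING is the finger opening in mm, from 0 to 85.4, set as the call begins (- or left out, the last holds). The fingers move at their own pace and stop on an object; FORCE is the grip in N (left out, the last holds). Time passes only in rows, so rows that do not move let the fingers close. It gives the time, the measured TCP pose, the force, the opening and the grip force at its end, in the units of the state.
- ctrl.get_obs(): the state, without advancing time (a new reading comes with each control period).
- optics.get_image(name): name is "side" or "top"; returns (picture, depth): 480x640x3 uint8, red, green, blue; 480x640 float32, m along the optical axis (not along the pixel's ray), 0 where there is no reading.
- optics.camera_params(name): a dict with "mtx" (3x3 intrinsics, pixels), "k1" (the pictures are not rectified: a ray, as slopes to the right and down, at radius r is drawn at 1 + k1 r^2 times it, then the intrinsics apply), "extrinsics" (4x4, takes a point from camera to world coordinates). Camera axes: x right, y down, z forward; pixel columns grow to the right and rows downward; lengths in m; the calibration is good to about 2 mm. A picture is of the moment at which its call begins. camera_params takes no time and is no camera call.
- ctrl.finish_job(): hands the job in; it is judged then, once.
The state is a dict: "t": time; "q": joint angles; "dq": joint speeds; "effort": joint torques, N m; "tool_pos": TCP position; "tool_rot": TCP orientation; "contact_force": force on the tool from outside, world axes, zero at the start; "wrist_torque": the same for the moment, N m; "opening": finger opening in m; "grip_force": force on a finger pad.
Only numpy, scipy, OpenCV 4.12 (cv2) and the standard library are available. Lean on these libraries where they do the work, as an engineer would, in place of code of your own. Each camera call takes 0.05 s, during which the arm holds its last target. There are 200 camera calls.

## Working session

There is one attempt and no reset: what is moved stays moved. The work goes in short steps, Python scripts to look and compute and a shell command to move; the robot and the scene stay as the last step left them, time stands still between calls to the robot, and variables do not carry over. Pictures are saved under pics/ and viewed, at most 10 in all, crops included, and the job is handed in when it is done.

```bash
mkdir -p pics; ls; python3 - <<'E'
from station import ctrl, optics
import cv2,numpy as np
for n in("side","top"):
    im,d=optics.get_image(n); np.savez(f"pics/{n}0.npz",im=im,d=d); cv2.imwrite(f"pics/{n}0.png",im[:,:,::-1])
    p=optics.camera_params(n); print(n,p)
o=ctrl.get_obs();print(o,ctrl.grasp_offset)
E
```

```text
pics
side {'mtx': array([[575.77781567,   0.        , 315.31523682],
       [  0.        , 575.77781567, 231.29306229],
       [  0.        ,   0.        ,   1.        ]]), 'k1': -0.10619413485474419, 'extrinsics': array([[ 0.96553157, -0.17510124,  0.19258336,  0.41149806],
       [-0.2600265 , -0.68192094,  0.68364468, -0.63077368],
       [ 0.0116196 , -0.7101573 , -0.70394716,  0.75014188],
       [ 0.        ,  0.        ,  0.        ,  1.        ]])}
top {'mtx': array([[587.4136055 ,   0.        , 319.92735909],
       [  0.        , 587.4136055 , 240.53136913],
       [  0.        ,   0.        ,   1.        ]]), 'k1': -0.08107167276465972, 'extrinsics': array([[-0.01337391, -0.98991279,  0.14104544,  0.44175007],
       [-0.9998397 ,  0.01491856,  0.00989966, -0.01836507],
       [-0.01190399, -0.14089043, -0.98995363,  1.0769256 ],
       [ 0.        ,  0.        ,  0.        ,  1.        ]])}
{'t': 0.1, 'q': array([ 1.16503164e+00,  5.32962310e-02,  1.61413528e+00, -1.97455467e-05,
        1.47599765e+00, -1.18999367e-01]), 'dq': array([-4.35012853e-04, -1.21148148e-03, -6.65004442e-03, -1.19708721e-03,
        2.40947646e-05, -6.97048690e-04]), 'effort': array([ 4.97876263e-04, -3.94901848e+01, -3.71363819e+01, -5.79383436e-05,
        3.87869120e-03,  2.36567161e-06]), 'tool_pos': array([0.17656615, 0.5989632 , 0.2301954 ]), 'tool_rot': array([-4.48839594e-01, -3.10890110e+00,  2.79364559e-03]), 'contact_force': array([-0.0285633 , -0.27581314,  0.16518772]), 'wrist_torque': array([0.01034324, 0.0264879 , 0.03854899]), 'grip_force': 0.0, 'opening': 0.08520303563546743} 0.0187
```

View pics/top0.png

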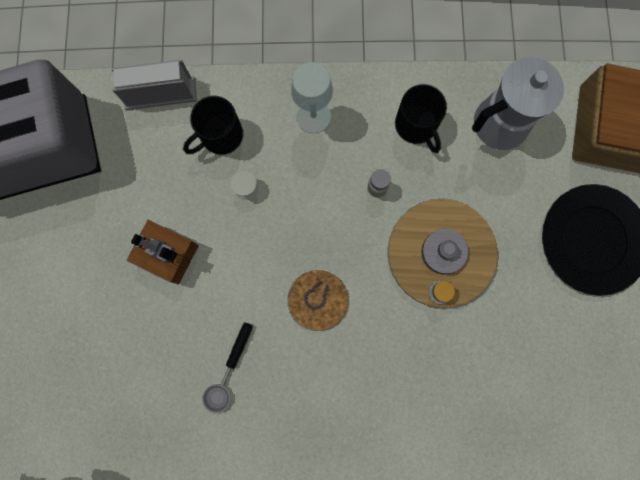

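View pics/side0.png

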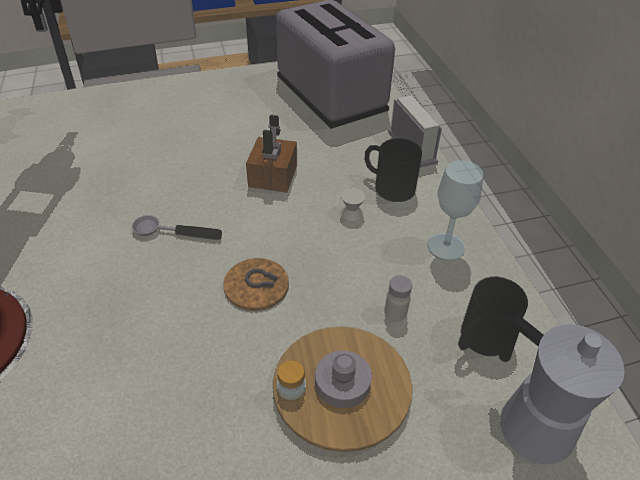

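The top view shows the pliers' block at (162,250) with grips at about (138,240) and (168,255). The ring is on the coaster at (318,297) with its gap towards the upper edge, and the spindle is at (448,249) with the jam jar at (443,292). Next I'll measure these with depth and masks.

```bash
cat > h.py <<'E'
import numpy as np,cv2
from station import ctrl,optics
P={n:optics.camera_params(n) for n in("side","top")}
def slopes(n,uv):
    p=P[n];uv=np.atleast_2d(np.asarray(uv,float));K=p["mtx"]
    d=np.array([p["k1"],0,0,0]);return cv2.undistortPoints(uv[:,None],K,d)[:,0]
def plane(n,uv,z):
    s=slopes(n,uv);E=P[n]["extrinsics"];r=np.c_[s,np.ones(len(s))]@E[:3,:3].T
    return E[:3,3]+r*((z-E[2,3])/r[:,2])[:,None]
def cloud(n,d):
    v,u=np.mgrid[:480,:640];s=slopes(n,np.c_[u.ravel(),v.ravel()]);E=P[n]["extrinsics"]
    X=(np.c_[s,np.ones(len(s))]*d.reshape(-1,1))@E[:3,:3].T+E[:3,3]
    X[d.ravel()==0]=np.nan;return X.reshape(480,640,3)
def proj(n,X):
    p=P[n];E=np.linalg.inv(p["extrinsics"]);X=np.atleast_2d(X)@E[:3,:3].T+E[:3,3]
    return cv2.projectPoints(X[:,None],np.zeros(3),np.zeros(3),p["mtx"],np.array([p["k1"],0,0,0]))[0][:,0]
def shot(n):
    im,d=optics.get_image(n);return im[:,:,::-1].copy(),d
E
python3 - <<'E'
from h import *
I={}
for n in P:
    z=np.load(f"pics/{n}0.npz");I[n]=(z["im"][:,:,::-1].copy(),z["d"],cloud(n,z["d"]))
def crop(n,x,y,w,h,s): return cv2.resize(I[n][0][y:y+h,x:x+w],None,fx=s,fy=s,interpolation=cv2.INTER_CUBIC)
a=np.hstack([crop("top",120,210,80,80,5),crop("top",283,262,70,70,400/70)][:2])
a=cv2.resize(a,(800,400));b=np.hstack([crop("side",240,105,64,64,200/64),crop("side",220,250,70,70,200/70),crop("side",300,330,100,100,2),crop("top",410,215,80,80,2.5)])
b=cv2.resize(b,(800,200));cv2.imwrite("pics/crops.png",np.vstack([a,b]))
for n in P:
    im,d,X=I[n]
    hsv=cv2.cvtColor(im,cv2.COLOR_BGR2HSV)
    # depth region info around table
    x0,y0,x1,y1=(410,205,480,300) if n=="top" else (300,330,390,420)
    # spindle/hub top by height (grey pixels)
    R=X[y0:y1,x0:x1].reshape(-1,3);S=hsv[y0:y1,x0:x1,1].ravel()
    g=R[(S<70)&(R[:,2]>.027)];h=np.histogram(g[:,2],np.arange(.024,.10,.002));print(n,list(zip((h[1]*1000).round().astype(int),h[0])))
    # flat table check
    T=X[400:440,300:400] if n=="top" else X[250:300,60:160];print("table z",np.nanmedian(T[...,2]),np.nanstd(T[...,2]))
E
```

```text
side [(np.int64(24), np.int64(0)), (np.int64(26), np.int64(23)), (np.int64(28), np.int64(43)), (np.int64(30), np.int64(43)), (np.int64(32), np.int64(37)), (np.int64(34), np.int64(49)), (np.int64(36), np.int64(46)), (np.int64(38), np.int64(50)), (np.int64(40), np.int64(53)), (np.int64(42), np.int64(52)), (np.int64(44), np.int64(292)), (np.int64(46), np.int64(939)), (np.int64(48), np.int64(423)), (np.int64(50), np.int64(30)), (np.int64(52), np.int64(5)), (np.int64(54), np.int64(18)), (np.int64(56), np.int64(21)), (np.int64(58), np.int64(15)), (np.int64(60), np.int64(15)), (np.int64(62), np.int64(18)), (np.int64(64), np.int64(21)), (np.int64(66), np.int64(18)), (np.int64(68), np.int64(17)), (np.int64(70), np.int64(18)), (np.int64(72), np.int64(39)), (np.int64(74), np.int64(59)), (np.int64(76), np.int64(80)), (np.int64(78), np.int64(105)), (np.int64(80), np.int64(103)), (np.int64(82), np.int64(11)), (np.int64(84), np.int64(0)), (np.int64(86), np.int64(0)), (np.int64(88), np.int64(0)), (np.int64(90), np.int64(0)), (np.int64(92), np.int64(0)), (np.int64(94), np.int64(0)), (np.int64(96), np
[... 573 characters left out ...]
)), (np.int64(56), np.int64(5)), (np.int64(58), np.int64(4)), (np.int64(60), np.int64(4)), (np.int64(62), np.int64(7)), (np.int64(64), np.int64(3)), (np.int64(66), np.int64(7)), (np.int64(68), np.int64(2)), (np.int64(70), np.int64(13)), (np.int64(72), np.int64(25)), (np.int64(74), np.int64(46)), (np.int64(76), np.int64(68)), (np.int64(78), np.int64(72)), (np.int64(80), np.int64(46)), (np.int64(82), np.int64(10)), (np.int64(84), np.int64(0)), (np.int64(86), np.int64(0)), (np.int64(88), np.int64(0)), (np.int64(90), np.int64(0)), (np.int64(92), np.int64(0)), (np.int64(94), np.int64(0)), (np.int64(96), np.int64(0)), (np.int64(98), np.int64(0))]
table z -0.0004056774637867244 0.001965740200753534
```

View pics/crops.png

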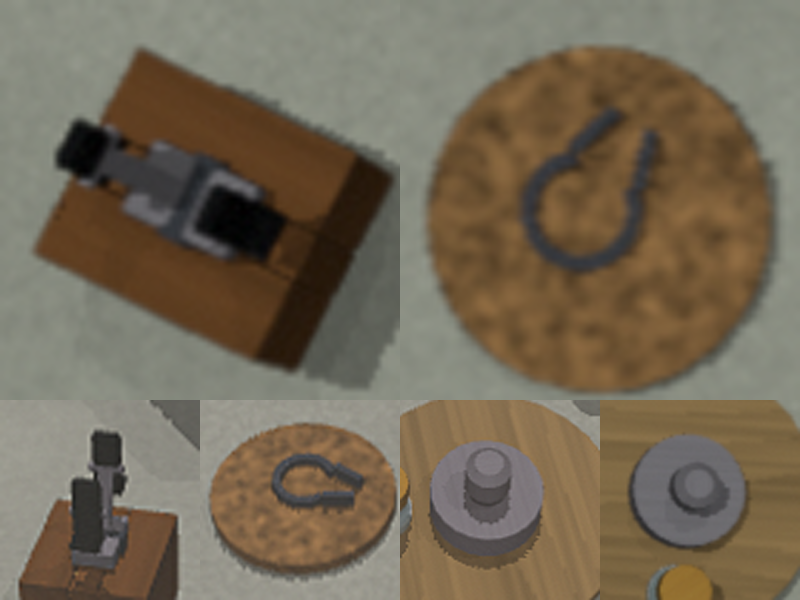

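The crops show the pliers with their grips on the block's long axis, and the open ring with its gap up and right. From depth the hub top is at about 46.5 mm and the spindle end at about 80 mm. Next come exact centres.

```bash
cat > m.py <<'E'
from h import *
from scipy.optimize import least_squares
def meas(n,im,X):
    hsv=cv2.cvtColor(im,cv2.COLOR_BGR2HSV);H,S,V=cv2.split(hsv)
    def big(m):
        m=m.astype(np.uint8);k,l,s,c=cv2.connectedComponentsWithStats(m);i=1+np.argmax(s[1:,4]);return l==i
    def pts(m):v,u=np.nonzero(m);return np.c_[u,v].astype(float)
    v,u=np.mgrid[:480,:640]
    def roi(xyz,r):
        c=proj(n,xyz)[0];return np.hypot(u-c[0],v-c[1])<r
    out={}
    brown=(H<25)&(S>90)&(V>60)
    # coaster
    c0=np.array([.352,-.017,.01]);m=big(roi(c0,50)&brown);m=cv2.morphologyEx(m.astype(np.uint8),cv2.MORPH_CLOSE,np.ones((15,15)))
    W=plane(n,pts(m),.010);out["coaster"]=W.mean(0)
    # ring
    dark=roi(out["coaster"],24)&(S<75)&(V<95);p=pts(big(cv2.dilate(dark.astype(np.uint8),np.ones((3,3)))>0)&dark)
    B=plane(n,p,.014)[:,:2];c=B.mean(0)
    L=plane(n,p,.017)[:,:2]
    for _ in range(30):
        r=np.hypot(*(B-c).T);b=r<20.5e-3
        f=least_squares(lambda q:np.hypot(*(B[b]-q).T)-.0166,c,loss="soft_l1",f_scale=.001);c=f.x
    r=np.hypot(*(L-c).T);l=r>.021;d=L[l]-c
    a=np.arctan2(*d.mean(0)[::-1]);t=np.c_[np.cos(a),np.sin(a)];s=d@np.r_[-np.sin(a),np.cos(a)]
    a2=np.arctan2(*(d[s>0].mean(0)+d[s<0].mean(0))[::-1]);out["ring"]=(c,np.degrees(a2),l.sum(),np.abs(f.fun).mean())
    # hub by height, side walls excluded
    Z=X[...,2];h=roi([.456,-.255,.05],45)&(S<70)&(Z>.041)&(Z<.052)
    W=X[h&(np.abs(np.nan_to_num(Z)-.0465)<.006)];
    hull=cv2.convexHull(plane(n,pts(big(h)),.0465)[:,:2].astype(np.float32)*1000)[:,0];out["hub"]=cv2.minEnclosingCircle(hull)
    top=roi([.456,-.255,.08],25)&(Z>.076);out["spindle"]=(plane(n,pts(big(top)),.0795).mean(0),np.nanmedian(Z[big(top)]))
    # wood disc
    m=big(roi([.45,-.255,.024],75)&(H>8)&(H<25)&(S>70)&(V>70)&(Z>.015)&(Z<.033))
    hull=cv2.convexHull(plane(n,pts(m),.024)[:,:2].astype(np.float32)*1000)[:,0];out["disc"]=cv2.minEnclosingCircle(hull)
    # block
    m=roi([.41,.28,.06],55)&(H<25)&(S>100)&(Z>.055)&(Z<.07)
    hull=cv2.convexHull(plane(n,pts(big(cv2.dilate(m.astype(np.uint8),np.ones((9,9)))>0)&m),.062)[:,:2].astype(np.float32)*1000);out["block"]=cv2.minAreaRect(hull)
    # grips
    g=roi([.41,.28,.10],60)&(Z>.075)&(Z<.15)&(V<60);W=X[g];out["grips"]=(W[W[:,2]>.12].mean(0),W[:,2].max(),len(W))
    gt=W[W[:,2]>.12]
    k=cv2.kmeans(gt[:,:2].astype(np.float32),2,None,(3,50,1e-6),5,cv2.KMEANS_PP_CENTERS)[2];out["gc"]=k,k.mean(0),np.degrees(np.arctan2(*(k[1]-k[0])[::-1]))
    return out
if __name__=="__main__":
    for n in P:
        z=np.load(f"pics/{n}0.npz");print(n)
        for k,v in meas(n,z["im"][:,:,::-1].copy(),cloud(n,z["d"])).items():print(" ",k,v)
E
python3 m.py
```

```text
sideTraceback (most recent call last):
  File "m.py", line 45, in <module>
    for k,v in meas(n,z["im"][:,:,::-1].copy(),cloud(n,z["d"])).items():print(" ",k,v)
               ~~~~^^^^^^^^^^^^^^^^^^^^^^^^^^^^^^^^^^^^^^^^^^^^
  File "m.py", line 30, in meas
    top=roi([.456,-.255,.08],25)&(Z>.076);out["spindle"]=(plane(n,pts(big(top)),.0795).mean(0),np.nanmedian(Z[big(top)]))
                                                                      ~~~^^^^^
  File "m.py", line 6, in big
    m=m.astype(np.uint8);k,l,s,c=cv2.connectedComponentsWithStats(m);i=1+np.argmax(s[1:,4]);return l==i
                                                                         ~~~~~~~~~^^^^^^^^^
    return _wrapfunc(a, 'argmax', axis=axis, out=out, **kwds)
    return bound(*args, **kwds)
ValueError: attempt to get argmax of an empty sequence
```

```bash
python3 - <<'E'
from h import *
s=[plane("top",[u],z)[0] for u,z in(((318,300),.01),((446,251),.047),((449,249),.08),((155,247),.062),((152,247),.13))]
print(np.round(s,4))
t=open("m.py").read()
c,h,sp,b,g=s
f=lambda v:"[%.4f,%.4f,"%(v[0],v[1])
t=t.replace("[.352,-.017,",f(c)).replace("[.456,-.255,.05",f(h)+".05").replace("[.456,-.255,.08",f(sp)+".08").replace("[.45,-.255,",f(h)).replace("[.41,.28,.06",f(b)+".06").replace("[.41,.28,.10",f(b)+".10")
open("m.py","w").write(t)
E
python3 m.py
```

```text
[[ 0.4851 -0.0028  0.01  ]
 [ 0.5664 -0.2308  0.047 ]
 [ 0.5658 -0.2293  0.08  ]
 [ 0.5792  0.2822  0.062 ]
 [ 0.5701  0.2671  0.13  ]]
side
  coaster [ 0.48380841 -0.00838982  0.01      ]
  ring (array([0.48823447, 0.00127661]), np.float64(-38.29223820174033), np.int64(110), np.float64(0.001935871814157791))
  hub ((567.676513671875, -232.29696655273438), 41.77701950073242)
  spindle (array([ 0.56718504, -0.23295807,  0.0795    ]), np.float64(0.0793155975285077))
  disc ((567.4021606445312, -233.18695068359375), 100.52009582519531)
  block ((572.619873046875, 271.2144470214844), (94.95924377441406, 80.6443862915039), 63.49656295776367)
  grips (array([0.57322234, 0.26865946, 0.12677688]), np.float64(0.13334000744913255), 324)
  gc (array([[0.5852346 , 0.2932028 ],
       [0.56230205, 0.24634737]], dtype=float32), array([0.5737683, 0.2697751], dtype=float32), np.float32(-116.07858))
top
  coaster [ 0.4851996  -0.00185195  0.01      ]
  ring (array([0.48834181, 0.00377289]), np.float64(-31.346485384163792), np.int64(41), np.float64(0.0012604427692003131))
  hub ((566.9511108398438, -229.1556396484375), 40.38277053833008)
  spindle (array([ 0.56693871, -0.22958673,  0.0795    ]), np.float64(0.07883638359747075))
  disc ((567.1288452148438, -228.8873291015625), 99.26985168457031)
  block ((572.8240966796875, 274.23272705078125), (91.32688903808594, 80.1290054321289), 63.9896125793457)
  grips (array([0.57369189, 0.2742904 , 0.12880388]), np.float64(0.13349776449846185), 351)
  gc (array([[0.561931  , 0.24986307],
       [0.5841249 , 0.29595983]], dtype=float32), array([0.57302797, 0.27291146], dtype=float32), np.float32(64.29087))
```

```bash
cat > to.py <<'E'
import sys
from h import *
from scipy.spatial.transform import Rotation as R
def go(x,y,z,yaw):
    o=ctrl.get_obs();M=R.from_rotvec(o["tool_rot"]).as_matrix()
    cur=np.degrees(np.arctan2(M[1,1],M[0,1]));dy=(yaw-cur+90)%180-90
    r=-np.radians(dy);M2=M@R.from_rotvec([0,0,r]).as_matrix()
    d=np.array([x,y,z])-o["tool_pos"]
    print("pos",o["tool_pos"].round(4),"yaw %.2f tiltz"%cur,M[:2,2].round(4),"| roll FIRST %.4f"%r,"then txyz mm",(M2.T@d*1000).round(2),"| without roll",(M.T@d*1000).round(2))
if __name__=="__main__": go(*map(float,sys.argv[1:5]))
E
python3 to.py 0.5727 0.2727 0.23 63.9
```

```text
pos [0.1766 0.599  0.2302] yaw 73.57 tiltz [-0.0007 -0.0017] | roll FIRST 0.1688 then txyz mm [-4.9928e+02 -1.1872e+02  4.7000e-01] | without roll [-4.7224e+02 -2.0089e+02  4.7000e-01]
```

```bash
python3 -m handwheel '[{"roll":0.0844},{"roll":0.0844},{"tx":-20,"ty":-4.7},{"tx":-30,"ty":-7.1},{"tx":-30,"ty":-7.1},{"tx":-30,"ty":-7.1},{"tx":-30,"ty":-7.1},{"tx":-30,"ty":-7.1},{"tx":-30,"ty":-7.1},{"tx":-30,"ty":-7.1},{"tx":-30,"ty":-7.1},{"tx":-30,"ty":-7.1}]' 85 20
python3 to.py 0.5727 0.2727 0.23 63.9
```

```text
pos [0.1766 0.599  0.2302] yaw 73.57 tiltz [-0.0007 -0.0017] | roll FIRST 0.1688 then txyz mm [-4.9928e+02 -1.1872e+02  4.7000e-01] | without roll [-4.7224e+02 -2.0089e+02  4.7000e-01]$[0]: bad value
```

```bash
python3 -m handwheel '[{"tx":0,"ty":0,"tz":0,"roll":0.0844},{"tx":0,"ty":0,"tz":0,"roll":0.0844},{"tx":-20,"ty":-4.7,"tz":0,"roll":0},{"tx":-30,"ty":-7.1,"tz":0,"roll":0},{"tx":-30,"ty":-7.1,"tz":0,"roll":0},{"tx":-30,"ty":-7.1,"tz":0,"roll":0},{"tx":-30,"ty":-7.1,"tz":0,"roll":0},{"tx":-30,"ty":-7.1,"tz":0,"roll":0},{"tx":-30,"ty":-7.1,"tz":0,"roll":0},{"tx":-30,"ty":-7.1,"tz":0,"roll":0},{"tx":-30,"ty":-7.1,"tz":0,"roll":0},{"tx":-30,"ty":-7.1,"tz":0,"roll":0}]' 85 20
python3 to.py 0.5727 0.2727 0.23 63.9
```

```text
t: 1.1
tool_pos: [0.4078, 0.409, 0.2308]
tool_rot: [-0.709, -3.06, 0.001]
contact_force: [-0.1, 0.1, -0.3]
opening: 0.0849
grip_force: 0.0
pos [0.4078 0.409  0.2308] yaw 63.90 tiltz [-0.0006 -0.0004] | roll FIRST -0.0000 then txyz mm [-208.06  -49.8     0.72] | without roll [-208.07  -49.79    0.72]
```

```bash
python3 -m handwheel '[{"tx":-30,"ty":-7.2,"tz":0,"roll":0},{"tx":-30,"ty":-7.2,"tz":0,"roll":0},{"tx":-30,"ty":-7.2,"tz":0,"roll":0},{"tx":-30,"ty":-7.2,"tz":0,"roll":0},{"tx":-30,"ty":-7.2,"tz":0,"roll":0},{"tx":-30,"ty":-7.2,"tz":0,"roll":0},{"tx":-18,"ty":-4.6,"tz":0,"roll":0},{"tx":-10,"ty":-2,"tz":0,"roll":0},{"tx":0,"ty":0,"tz":0,"roll":0},{"tx":0,"ty":0,"tz":0,"roll":0}]'
python3 - <<'E'
from to import *
go(0.5727,0.2727,0.0955,63.9)
a,_=shot("top");b,_=shot("side")
cv2.imwrite("pics/over.png",np.hstack([cv2.resize(a[190:310,90:240],(400,320)),cv2.resize(b[60:200,190:365],(400,320))]))
E
```

```text
t: 1.93
tool_pos: [0.5715, 0.2742, 0.2308]
tool_rot: [-0.71, -3.059, 0.0]
contact_force: [-0.2, 0.1, -0.7]
opening: 0.0849
grip_force: 0.0
pos [0.5715 0.2742 0.2308] yaw 63.87 tiltz [-0.0013  0.0002] | roll FIRST -0.0005 then txyz mm [ -1.93  -0.76 135.31] | without roll [ -1.93  -0.76 135.31]
```

View pics/over.png

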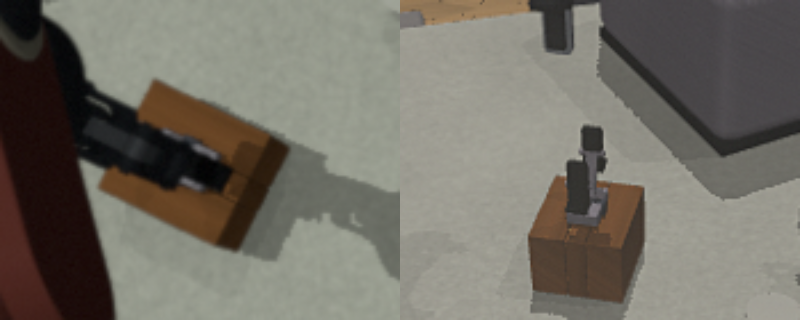

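Top crop: the gripper is over the block with its fingers along the grip line. Side crop: the grips are free below. Descending now.

```bash
python3 -m handwheel '[{"tx":-1.5,"ty":-0.5,"tz":20,"roll":0},{"tx":0,"ty":0,"tz":25,"roll":0},{"tx":0,"ty":0,"tz":25,"roll":0},{"tx":0,"ty":0,"tz":20,"roll":0},{"tx":0,"ty":0,"tz":15,"roll":0},{"tx":0,"ty":0,"tz":10,"roll":0},{"tx":0,"ty":0,"tz":10,"roll":0},{"tx":0,"ty":0,"tz":5,"roll":0},{"tx":0,"ty":0,"tz":5,"roll":0},{"tx":0,"ty":0,"tz":0,"roll":0},{"tx":0,"ty":0,"tz":0,"roll":0}]'
python3 to.py 0.5727 0.2727 0.0955 63.9
python3 -m handwheel '[{"tx":0,"ty":0,"tz":0,"roll":0},{"tx":0,"ty":0,"tz":0,"roll":0},{"tx":0,"ty":0,"tz":0,"roll":0},{"tx":0,"ty":0,"tz":0,"roll":0},{"tx":0,"ty":0,"tz":0,"roll":0},{"tx":0,"ty":0,"tz":0,"roll":0}]' 64 20
python3 to.py 0.5727 0.2727 0.0955 63.9
```

```text
t: 2.95
tool_pos: [0.5735, 0.273, 0.097]
tool_rot: [0.709, 3.06, 0.001]
contact_force: [0.5, 0.5, -0.7]
opening: 0.0849
grip_force: 0.0
pos [0.5735 0.273  0.097 ] yaw 63.90 tiltz [0.0009 0.0003] | roll FIRST -0.0001 then txyz mm [ 0.54 -0.64  1.46] | without roll [ 0.54 -0.64  1.46]
t: 3.45
tool_pos: [0.5731, 0.2729, 0.0964]
tool_rot: [0.71, 3.06, 0.0]
contact_force: [-0.6, 0.1, -0.3]
opening: 0.0637
grip_force: 0.0
pos [0.5731 0.2729 0.0964] yaw 63.89 tiltz [0.0001 0.    ] | roll FIRST -0.0001 then txyz mm [ 0.26 -0.34  0.92] | without roll [ 0.26 -0.34  0.92]
```

```bash
python3 -m handwheel '[{"tx":0,"ty":0,"tz":0,"roll":0},{"tx":0,"ty":0,"tz":0,"roll":0},{"tx":0,"ty":0,"tz":0,"roll":0}]' 61 20
python3 -m handwheel '[{"tx":0,"ty":0,"tz":0,"roll":0},{"tx":0,"ty":0,"tz":0,"roll":0},{"tx":0,"ty":0,"tz":0,"roll":0},{"tx":0,"ty":0,"tz":0,"roll":0}]' 59 20
python3 to.py 0.5727 0.2727 0.0955 63.9
```

```text
t: 3.7
tool_pos: [0.5733, 0.2731, 0.0965]
tool_rot: [0.709, 3.06, 0.001]
contact_force: [0.9, 1.8, 0.5]
opening: 0.0606
grip_force: 0.6
t: 4.03
tool_pos: [0.5733, 0.2732, 0.0968]
tool_rot: [0.709, 3.06, 0.001]
contact_force: [0.7, 1.2, 3.0]
opening: 0.0593
grip_force: 11.5
pos [0.5733 0.2732 0.0968] yaw 63.90 tiltz [0.0008 0.0006] | roll FIRST -0.0000 then txyz mm [ 0.37 -0.71  1.26] | without roll [ 0.37 -0.71  1.26]
```

```bash
python3 -m handwheel '[{"tx":0,"ty":0,"tz":-2,"roll":0},{"tx":0,"ty":0,"tz":-5,"roll":0},{"tx":0,"ty":0,"tz":-10,"roll":0},{"tx":0,"ty":0,"tz":-15,"roll":0},{"tx":0,"ty":0,"tz":-15,"roll":0},{"tx":0,"ty":0,"tz":-15,"roll":0},{"tx":0,"ty":0,"tz":-15,"roll":0},{"tx":0,"ty":0,"tz":-12,"roll":0},{"tx":0,"ty":0,"tz":-6,"roll":0},{"tx":0,"ty":0,"tz":0,"roll":0}]'
python3 - <<'E'
from to import *
go(0.5119,-0.0126,0.1965,58)
a,d=shot("top");b,e=shot("side");np.savez("pics/lift.npz",a=a,b=b,d=d,e=e)
cv2.imwrite("pics/lift.png",np.hstack([cv2.resize(a[170:330,90:290],(400,320)),cv2.resize(b[60:200,190:365],(400,320))]))
E
```

```text
t: 4.87
tool_pos: [0.5742, 0.2731, 0.1944]
tool_rot: [0.709, 3.057, 0.003]
contact_force: [-0.2, 0.2, -2.4]
opening: 0.059
grip_force: 11.2
pos [0.5742 0.2731 0.1944] yaw 63.89 tiltz [0.0041 0.0011] | roll FIRST 0.1028 then txyz mm [ -98.61 -275.32   -2.69] | without roll [ -69.82 -283.99   -2.69]
```

View pics/lift.png

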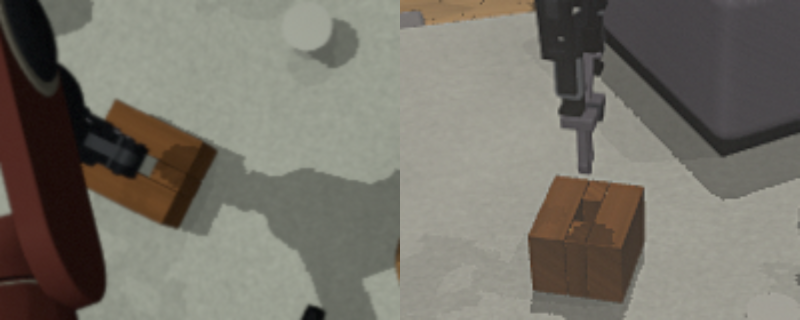

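The pliers hang straight with the tip at about side pixel (271,134). The empty slot shows in the block.

```bash
cat > ring.py <<'E'
from h import *
from scipy.optimize import least_squares
def ring(n,im,c0,zb=.0125,zl=.0145,rad=26):
    hsv=cv2.cvtColor(im,cv2.COLOR_BGR2HSV);S,V=hsv[...,1],hsv[...,2]
    v,u=np.mgrid[:480,:640];q=proj(n,c0)[0]
    m=(np.hypot(u-q[0],v-q[1])<rad)&(S<85)&(V<105)
    k,l,s,_=cv2.connectedComponentsWithStats(m.astype(np.uint8));keep=np.isin(l,[i for i in range(1,k) if s[i,4]>8])
    v,u=np.nonzero(keep);w=(120-V[v,u]).astype(float);p=np.c_[u,v]
    B=plane(n,p,zb)[:,:2];L=plane(n,p,zl)[:,:2];c=np.array(c0[:2])
    for _ in range(40):
        r=np.hypot(*(B-c).T);b=r<.0205
        f=least_squares(lambda q:(np.hypot(*(B[b]-q).T)-.0166)*1e3,c,loss="soft_l1");c=f.x
    d=L-c;d=d[np.hypot(*d.T)>.0215]
    a=np.arctan2(*d.mean(0)[::-1])
    for _ in range(5):
        s=d@np.r_[-np.sin(a),np.cos(a)];g=[d[s>0].mean(0),d[s<0].mean(0)];a=np.arctan2(*(g[0]+g[1])[::-1])
    print(n,"c",c.round(4),"ang %.1f"%np.degrees(a),len(p),"lugs",[(x.round(4),k) for x,k in zip(g,((s>0).sum(),(s<0).sum()))],"sep %.1f mm"%(1e3*np.hypot(*(g[0]-g[1]))),"res %.2f"%np.abs(f.fun).mean())
if __name__=="__main__":
    for n in P:
        im=np.load(f"pics/{n}0.npz")["im"][:,:,::-1].copy();ring(n,im,[.488,.002,.0125],rad=30)
    print(plane("side",[(271,134.4)],.1046))
    for c in((315.8,298),):pass
    z=np.load("pics/lift.npz");im=z["b"];X=cloud("side",z["e"])
    Z=X[...,2];m=(Z>.098)&(Z<.125)&(abs(X[...,0]-.574)<.05)&(abs(X[...,1]-.272)<.05);print("tips cloud",m.sum(),X[m].mean(0),X[m][:,2].min(),"table/top z")
E
python3 ring.py
```

```text
side c [0.4883 0.0031] ang -35.7 309 lugs [(array([ 0.0264, -0.0064]), np.int64(48)), (array([ 0.0124, -0.0214]), np.int64(64))] sep 20.6 mm res 1.99
top c [0.4882 0.004 ] ang -31.5 183 lugs [(array([ 0.0261, -0.0055]), np.int64(23)), (array([ 0.0169, -0.0209]), np.int64(22))] sep 17.9 mm res 1.36
[[0.57437045 0.27304041 0.1046    ]]
tips cloud 52 [0.57365308 0.2677151  0.11573033] 0.10292919842664638 table/top z
```

```bash
python3 to.py 0.5109 -0.0112 0.140 57
python3 -m handwheel '[{"tx":0,"ty":0,"tz":0,"roll":0.06},{"tx":0,"ty":0,"tz":0,"roll":0.06},{"tx":-10,"ty":-18,"tz":0,"roll":0},{"tx":-12,"ty":-27,"tz":0,"roll":0},{"tx":-12,"ty":-30,"tz":0,"roll":0},{"tx":-12,"ty":-30,"tz":0,"roll":0},{"tx":-12,"ty":-30,"tz":0,"roll":0},{"tx":-12,"ty":-30,"tz":6,"roll":0},{"tx":-12,"ty":-30,"tz":10,"roll":0},{"tx":-10,"ty":-30,"tz":15,"roll":0},{"tx":-6,"ty":-25,"tz":15,"roll":0},{"tx":-3,"ty":-18,"tz":8,"roll":0}]'
python3 to.py 0.5109 -0.0112 0.140 57
```

```text
pos [0.5729 0.2728 0.1912] yaw 63.89 tiltz [-0.0003 -0.0003] | roll FIRST 0.1203 then txyz mm [-102.69 -271.87   51.3 ] | without roll [ -69.31 -282.23   51.3 ]
t: 5.97
tool_pos: [0.5092, -0.0087, 0.1339]
tool_rot: [-0.893, -3.007, 0.002]
contact_force: [0.2, -0.9, -2.7]
opening: 0.059
grip_force: 11.2
pos [ 0.5092 -0.0087  0.1339] yaw 56.93 tiltz [-0.0053  0.0001] | roll FIRST -0.0012 then txyz mm [-2.72 -1.18 -6.13] | without roll [-2.72 -1.18 -6.13]
```

```bash
python3 -m handwheel '[{"tx":-2,"ty":-0.7,"tz":0,"roll":0},{"tx":0,"ty":0,"tz":0,"roll":0},{"tx":0,"ty":0,"tz":0,"roll":0},{"tx":0,"ty":0,"tz":0,"roll":0}]'
python3 - <<'E'
from to import *
a,d=shot("top");b,e=shot("side");np.savez("pics/abv.npz",a=a,b=b,d=d,e=e)
go(0.5109,-0.0112,0.140,57)
cv2.imwrite("pics/abv.png",np.hstack([cv2.resize(a[250:350,265:365],(400,400),interpolation=2),cv2.resize(b[220:320,215:315],(400,400),interpolation=2)]))
E
```

```text
t: 6.3
tool_pos: [0.5138, -0.0078, 0.1378]
tool_rot: [0.89, 3.012, 0.001]
contact_force: [-0.0, 1.1, -1.0]
opening: 0.0592
grip_force: 11.3
pos [ 0.5138 -0.0077  0.138 ] yaw 57.11 tiltz [ 0.0011 -0.    ] | roll FIRST 0.0018 then txyz mm [ 0.58 -4.49 -2.04] | without roll [ 0.59 -4.49 -2.04]
```

View pics/abv.png

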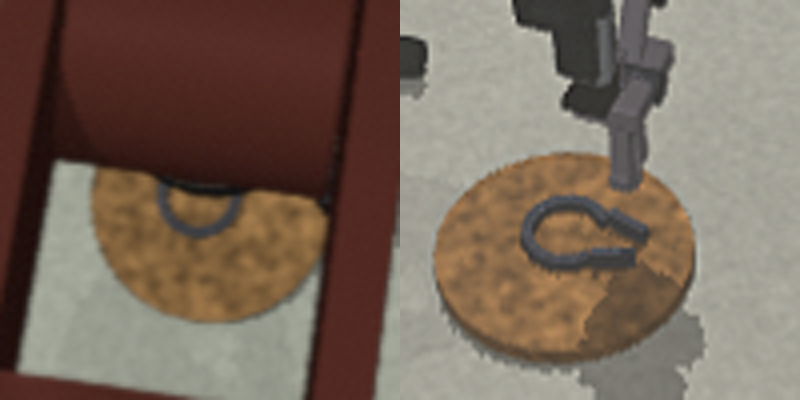

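The side crop shows the tips above the coaster with their ends at about pixel (272,267). The lugs are centred at about (272,276) and (268,283).

```bash
python3 - <<'E'
from to import *
px=lambda x,y:(215+(x-400)/4-.4,220+y/4-.4)
print("tip",plane("side",[px(627,185)],.0495))
lf,ln=plane("side",[px(629,224),px(612,252)],.019)
print("lugs",lf,ln,(lf+ln)/2, "perp ang",np.degrees(np.arctan2(*(lf-ln)[1::-1])))
e1,e2=plane("side",[px(646,236),px(634,253)],.019);print("ends",e1,e2,(e1+e2)/2)
z=np.load("pics/abv.npz");X=cloud("side",z["e"]);b=z["b"];hsv=cv2.cvtColor(b,cv2.COLOR_BGR2HSV)
Z=X[...,2];m=(Z>.04)&(Z<.075)&(abs(X[...,0]-.514)<.03)&(abs(X[...,1]+.008)<.04)&(hsv[...,1]<60)
v,u=np.nonzero(m);print("tip px u range at low rows",[(r,u[v==r].min(),u[v==r].max()) for r in sorted(set(v))[-6:]],"zmin",np.sort(Z[m])[:5],X[m][np.argsort(Z[m])[:8]].mean(0))
from ring import ring
ring("side",b,[.488,.003,.0125],rad=26)
E
```

```text
tip [[ 0.51297486 -0.00975566  0.0495    ]]
lugs [ 0.513645   -0.00434672  0.019     ] [ 0.50363127 -0.0175661   0.019     ] [ 0.50863814 -0.01095641  0.019     ] perp ang 52.855924755253874
ends [ 0.51912394 -0.01256441  0.019     ] [ 0.51233754 -0.02035902  0.019     ] [ 0.51573074 -0.01646171  0.019     ]
tip px u range at low rows [(np.int64(262), np.int64(268), np.int64(275)), (np.int64(263), np.int64(268), np.int64(274)), (np.int64(264), np.int64(267), np.int64(274)), (np.int64(265), np.int64(267), np.int64(274)), (np.int64(266), np.int64(268), np.int64(274)), (np.int64(267), np.int64(270), np.int64(272))] zmin [0.0482053  0.0516739  0.05344648 0.05415476 0.05494201] [ 0.51801211 -0.00957432  0.05363211]
side c [0.4882 0.003 ] ang 14.3 377 lugs [(array([0.0308, 0.0275]), np.int64(79)), (array([ 0.0186, -0.0149]), np.int64(107))] sep 44.1 mm res 1.94
```

```bash
python3 to.py 0.5108 -0.0115 0.1105 56
python3 -m handwheel '[{"tx":0,"ty":0,"tz":0,"roll":0.02},{"tx":0.4,"ty":-2.5,"tz":0,"roll":0},{"tx":0.4,"ty":-2.4,"tz":4,"roll":0},{"tx":0,"ty":0,"tz":8,"roll":0},{"tx":0,"ty":0,"tz":8,"roll":0},{"tx":0,"ty":0,"tz":5,"roll":0},{"tx":0,"ty":0,"tz":2,"roll":0},{"tx":0,"ty":0,"tz":0,"roll":0},{"tx":0,"ty":0,"tz":0,"roll":0},{"tx":0,"ty":0,"tz":0,"roll":0}]'
python3 to.py 0.5108 -0.0115 0.1045 56
```

```text
pos [ 0.5138 -0.0077  0.138 ] yaw 57.11 tiltz [ 0.0011 -0.    ] | roll FIRST 0.0193 then txyz mm [ 0.44 -4.83 27.46] | without roll [ 0.53 -4.82 27.46]
t: 7.23
tool_pos: [0.51, -0.0122, 0.1106]
tool_rot: [0.922, 3.003, 0.0]
contact_force: [-0.8, -0.1, -1.4]
opening: 0.0591
grip_force: 11.2
pos [ 0.51   -0.0122  0.1106] yaw 55.88 tiltz [ 0.0005 -0.0001] | roll FIRST -0.0022 then txyz mm [-0.23  1.04  6.08] | without roll [-0.22  1.04  6.08]
```

```bash
python3 -m handwheel '[{"tx":-0.2,"ty":0.8,"tz":0,"roll":0},{"tx":0,"ty":0,"tz":0,"roll":0},{"tx":0,"ty":0,"tz":0,"roll":0}]'
python3 - <<'E'
from to import *
b,e=shot("side");np.savez("pics/near.npz",b=b,e=e);go(0.5108,-0.0115,0.1045,56)
cv2.imwrite("pics/near.png",cv2.resize(b[250:300,235:295],(720,600),interpolation=2))
E
```

```text
t: 7.48
tool_pos: [0.5106, -0.0116, 0.1107]
tool_rot: [0.921, 3.003, 0.0]
contact_force: [0.3, -0.1, -1.6]
opening: 0.0593
grip_force: 11.2
pos [ 0.5106 -0.0116  0.1106] yaw 55.88 tiltz [ 0.0005 -0.0001] | roll FIRST -0.0021 then txyz mm [-0.12  0.23  6.1 ] | without roll [-0.12  0.23  6.1 ]
```

View pics/near.png

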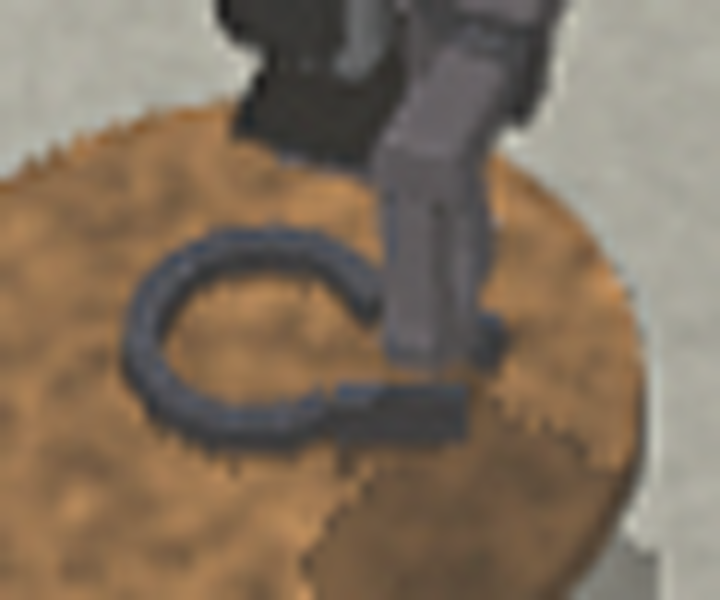

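Blades sit centred between the lugs at about (427,362) in the crop, just above the lug tops. I'll lower, then squeeze in steps.

```bash
python3 -m handwheel '[{"tx":0,"ty":0,"tz":1.5,"roll":0},{"tx":0,"ty":0,"tz":1.5,"roll":0},{"tx":0,"ty":0,"tz":1.5,"roll":0},{"tx":0,"ty":0,"tz":0,"roll":0},{"tx":0,"ty":0,"tz":0,"roll":0}]'
python3 -m handwheel '[{"tx":0,"ty":0,"tz":0,"roll":0},{"tx":0,"ty":0,"tz":0,"roll":0},{"tx":0,"ty":0,"tz":0,"roll":0},{"tx":0,"ty":0,"tz":0,"roll":0}]' 55 40
python3 to.py 0.5108 -0.0115 0.1045 56
```

```text
t: 7.95
tool_pos: [0.5102, -0.0116, 0.1055]
tool_rot: [-0.922, -3.003, 0.0]
contact_force: [0.2, 0.6, -1.3]
opening: 0.0589
grip_force: 11.2
t: 8.28
tool_pos: [0.5106, -0.0115, 0.1061]
tool_rot: [0.922, 3.003, 0.001]
contact_force: [0.4, 1.4, -0.3]
opening: 0.0553
grip_force: 13.6
pos [ 0.5106 -0.0115  0.1061] yaw 55.87 tiltz [0.0006 0.0002] | roll FIRST -0.0022 then txyz mm [-0.15  0.15  1.59] | without roll [-0.15  0.15  1.59]
```

```bash
python3 -m handwheel '[{"tx":0,"ty":0,"tz":0,"roll":0},{"tx":0,"ty":0,"tz":0,"roll":0},{"tx":0,"ty":0,"tz":0,"roll":0},{"tx":0,"ty":0,"tz":0,"roll":0}]' 51
python3 -m handwheel '[{"tx":0,"ty":0,"tz":0,"roll":0},{"tx":0,"ty":0,"tz":0,"roll":0},{"tx":0,"ty":0,"tz":0,"roll":0},{"tx":0,"ty":0,"tz":0,"roll":0}]' 47
```

```text
t: 8.62
tool_pos: [0.5112, -0.0115, 0.1066]
tool_rot: [0.921, 3.001, 0.001]
contact_force: [1.6, 3.6, 4.3]
opening: 0.0515
grip_force: 16.4
t: 8.95
tool_pos: [0.5105, -0.012, 0.106]
tool_rot: [0.922, 3.003, -0.001]
contact_force: [0.1, -0.5, 2.5]
opening: 0.0472
grip_force: 16.7
```

```bash
python3 -m handwheel '[{"tx":0,"ty":0,"tz":-0.4,"roll":0},{"tx":0,"ty":0,"tz":-0.3,"roll":0},{"tx":0,"ty":0,"tz":0,"roll":0},{"tx":0,"ty":0,"tz":0,"roll":0}]' 43
python3 -m handwheel '[{"tx":0,"ty":0,"tz":-0.3,"roll":0},{"tx":0,"ty":0,"tz":-0.3,"roll":0},{"tx":0,"ty":0,"tz":0,"roll":0},{"tx":0,"ty":0,"tz":0,"roll":0}]' 40
```

```text
t: 9.28
tool_pos: [0.5106, -0.0116, 0.1065]
tool_rot: [0.922, 3.003, 0.0]
contact_force: [2.9, 0.4, 1.5]
opening: 0.0434
grip_force: 17.2
t: 9.62
tool_pos: [0.5101, -0.0116, 0.1068]
tool_rot: [-0.922, -3.003, 0.0]
contact_force: [1.2, 0.3, 1.4]
opening: 0.0405
grip_force: 17.5
```

```bash
python3 -m handwheel '[{"tx":0,"ty":0,"tz":-0.3,"roll":0},{"tx":0,"ty":0,"tz":-0.3,"roll":0},{"tx":0,"ty":0,"tz":0,"roll":0},{"tx":0,"ty":0,"tz":0,"roll":0}]' 37.5
python3 -m handwheel '[{"tx":0,"ty":0,"tz":0,"roll":0},{"tx":0,"ty":0,"tz":0,"roll":0},{"tx":0,"ty":0,"tz":0,"roll":0},{"tx":0,"ty":0,"tz":0,"roll":0}]' 35.5
```

```text
t: 9.95
tool_pos: [0.5097, -0.0116, 0.1071]
tool_rot: [-0.921, -3.002, 0.001]
contact_force: [0.0, -0.9, -0.3]
opening: 0.0379
grip_force: 17.8
t: 10.28
tool_pos: [0.5098, -0.0116, 0.1072]
tool_rot: [-0.921, -3.002, 0.001]
contact_force: [0.5, -0.9, -1.6]
opening: 0.0358
grip_force: 18.7
```

```bash
python3 -m handwheel '[{"tx":0,"ty":0,"tz":-1,"roll":0},{"tx":0,"ty":0,"tz":-2,"roll":0},{"tx":0,"ty":0,"tz":-4,"roll":0},{"tx":0,"ty":0,"tz":-6,"roll":0},{"tx":0,"ty":0,"tz":-8,"roll":0},{"tx":0,"ty":0,"tz":-8,"roll":0},{"tx":0,"ty":0,"tz":-8,"roll":0},{"tx":0,"ty":0,"tz":-3,"roll":0},{"tx":0,"ty":0,"tz":0,"roll":0},{"tx":0,"ty":0,"tz":0,"roll":0},{"tx":0,"ty":0,"tz":0,"roll":0}]'
python3 - <<'E'
from to import *
b,e=shot("side");np.savez("pics/held.npz",b=b,e=e);go(0.5108,-0.0115,0.1045,56)
cv2.imwrite("pics/held.png",cv2.resize(b[220:285,225:295],(646,600),interpolation=2))
E
```

```text
t: 11.2
tool_pos: [0.5101, -0.0116, 0.1473]
tool_rot: [-0.922, -3.003, 0.0]
contact_force: [0.1, 0.5, -1.8]
opening: 0.036
grip_force: 18.7
pos [ 0.5099 -0.0116  0.1471] yaw 55.88 tiltz [-0.0011  0.0002] | roll FIRST -0.0022 then txyz mm [-0.72  0.54 42.6 ] | without roll [-0.72  0.54 42.6 ]
```

View pics/held.png

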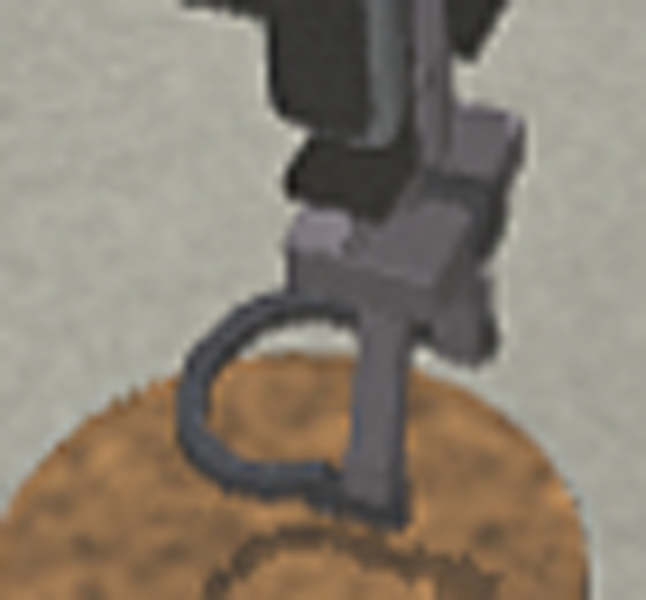

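The ring hangs spread and roughly level on the blades, with its body at crop (180–350, 290–500) clear of the coaster. Next I'll measure its offset from the tool.

```bash
python3 - <<'E'
from to import *
b=np.load("pics/held.npz")["b"];hsv=cv2.cvtColor(b,cv2.COLOR_BGR2HSV);S,V=hsv[...,1],hsv[...,2]
m=np.zeros(b.shape[:2],bool);m[250:278,243:262]=1;m&=(V<100)&(S<90)
v,u=np.nonzero(m);a=np.radians(-34);x=np.r_[np.cos(a),np.sin(a)];y=np.r_[-x[1],x[0]]
T=np.array([.5100,-.0116])
for z in(.050,.0525,.055):
    W=plane("side",np.c_[u,v],z)[:,:2]-T;print(z,"n",len(W),"xmin pct",(np.percentile(W@x,[0,1,3,5])*1e3).round(1))
    back=W[(W@x)<(W@x).min()+.006];print("   y mean back",(back@y).mean()*1e3, "y range",(W@y).min()*1e3,(W@y).max()*1e3)
f=lambda x,y:(225+x/9.23-.45,220+y/9.23-.45)
print("blade bottom near edge mid",(plane("side",[f(373,503)],.053)[0,:2]-T)@np.c_[x,y]*1e3)
z=np.load("pics/held.npz");X=cloud("side",z["e"]);D=X[m];D=D[(D[:,2]>.035)];print("depth z body",np.percentile(D[:,2],[10,50,90]));q=(D[:,:2]-T)@x
for lo in(-.045,-.035,-.025,-.015):k=(q>lo)&(q<lo+.01);print(lo,k.sum(),np.median(D[k,2]) if k.any() else None)
E
```

```text
0.05 n 177 xmin pct [-45.2 -44.8 -43.8 -43. ]
   y mean back 2.6235849971452563 y range -27.108126104705907 29.929172378226557
0.0525 n 177 xmin pct [-44.1 -43.6 -42.7 -41.9]
   y mean back 0.5846289288594779 y range -29.04091900786115 27.79271611655478
0.055 n 177 xmin pct [-43.  -42.5 -41.5 -40.8]
   y mean back -1.454327139426386 y range -30.973711911016267 25.656259854882965
blade bottom near edge mid [ -0.29470727 -19.40794368]
depth z body [0.05175207 0.05429454 0.05882889]
-0.045 62 0.05406017902429067
-0.035 43 0.05393129249040751
-0.025 26 0.054288483639411245
-0.015 34 0.056584912124591435
```

```bash
python3 -m handwheel '[{"tx":0,"ty":0,"tz":-4,"roll":0},{"tx":0,"ty":0,"tz":-8,"roll":0},{"tx":0,"ty":0,"tz":-10,"roll":0},{"tx":0,"ty":0,"tz":-10,"roll":0},{"tx":0,"ty":0,"tz":-10,"roll":0},{"tx":0,"ty":0,"tz":-8,"roll":0},{"tx":0,"ty":0,"tz":-4,"roll":0},{"tx":0,"ty":0,"tz":0,"roll":0}]'
python3 to.py 0.5845 -0.2433 0.196 56
```

```text
t: 11.92
tool_pos: [0.5113, -0.0118, 0.2037]
tool_rot: [0.921, 3.0, 0.001]
contact_force: [0.2, -0.1, -2.1]
opening: 0.0357
grip_force: 18.7
pos [ 0.5113 -0.0118  0.2037] yaw 55.88 tiltz [ 0.003  -0.0005] | roll FIRST -0.0022 then txyz mm [-190.17 -150.99    8.  ] | without roll [-190.49 -150.58    8.  ]
```

```bash
python3 -m handwheel '[{"tx":-9,"ty":-7,"tz":0,"roll":0},{"tx":-14,"ty":-11,"tz":0,"roll":0},{"tx":-18,"ty":-14,"tz":0,"roll":0},{"tx":-20,"ty":-16,"tz":0,"roll":0},{"tx":-20,"ty":-16,"tz":0,"roll":0},{"tx":-20,"ty":-16,"tz":0,"roll":0},{"tx":-20,"ty":-16,"tz":0,"roll":0},{"tx":-20,"ty":-16,"tz":0,"roll":0},{"tx":-18,"ty":-14,"tz":0,"roll":0},{"tx":-15,"ty":-12,"tz":0,"roll":0},{"tx":-10,"ty":-8,"tz":0,"roll":0},{"tx":-6,"ty":-5,"tz":0,"roll":0}]'
python3 -m handwheel '[{"tx":0,"ty":0,"tz":0,"roll":0},{"tx":0,"ty":0,"tz":0,"roll":0},{"tx":0,"ty":0,"tz":0,"roll":0},{"tx":0,"ty":0,"tz":0,"roll":0}]'
python3 - <<'E'
from to import *
b,e=shot("side");np.savez("pics/ax.npz",b=b,e=e);go(0.5845,-0.2433,0.196,56)
print(proj("side",[[.5673,-.2317,.095]]))
cv2.imwrite("pics/ax.png",cv2.resize(b[285:400,285:405],(626,600),interpolation=2))
E
```

```text
t: 12.92
tool_pos: [0.5827, -0.2451, 0.2006]
tool_rot: [-0.924, -3.001, 0.0]
contact_force: [0.5, 0.0, -2.4]
opening: 0.0361
grip_force: 18.7
t: 13.25
tool_pos: [0.5828, -0.2422, 0.2017]
tool_rot: [-0.92, -3.004, -0.0]
contact_force: [-0.7, -0.0, -1.8]
opening: 0.0358
grip_force: 18.7
pos [ 0.5829 -0.2423  0.2018] yaw 55.94 tiltz [0.0001 0.0002] | roll FIRST -0.0011 then txyz mm [-1.92  0.04  5.82] | without roll [-1.92  0.05  5.82]
[[344.58835003 355.61062735]]
```

View pics/ax.png

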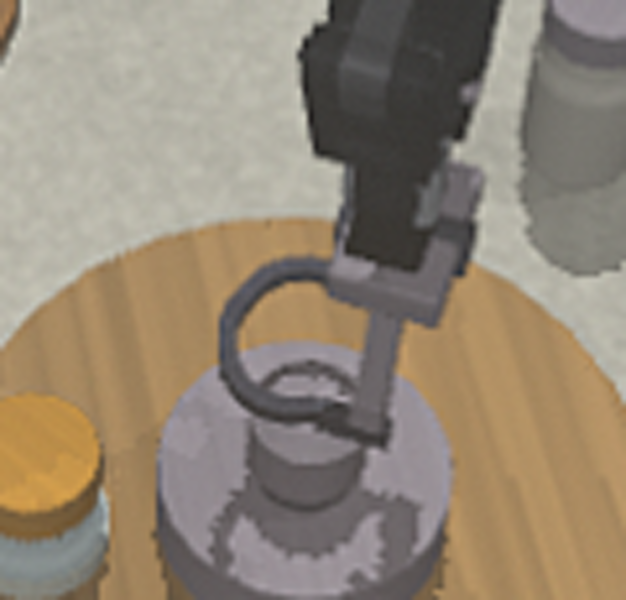

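The ring is above the spindle with its back edge at crop (222,340) and its near blade at (372,435). Now the relative offset, using this same camera.

```bash
python3 - <<'E'
from to import *
b=np.load("pics/ax.npz")["b"];hsv=cv2.cvtColor(b,cv2.COLOR_BGR2HSV);S,V=hsv[...,1],hsv[...,2]
m=np.zeros(b.shape[:2],bool);m[334:366,326:349]=1;m&=(V<92)&(V>0)
k,l,s,_=cv2.connectedComponentsWithStats(m.astype(np.uint8));print(s[1:])
i=1+np.argmax(s[1:,4]);v,u=np.nonzero(l==i);a=np.radians(-34);x=np.r_[np.cos(a),np.sin(a)];y=np.r_[-x[1],x[0]]
T=np.array([.5829,-.2423])
for z in(.1072,):
    W=plane("side",np.c_[u,v],z)[:,:2]-T;print(z,"n",len(W),"xmin",(np.percentile(W@x,[0,1,3,5])*1e3).round(1));back=W[(W@x)<(W@x).min()+.006];print("ymean back",(back@y).mean()*1e3)
s_=626/120;f=lambda x,y:(285+x/s_-.4,285+y/s_-.4)
print("blade near face mid",(plane("side",[f(368,435)],.1077)[0,:2]-T)@np.c_[x,y]*1e3)
# spindle in this view: depth points >76mm grey below ring & hub
z0=np.load("pics/side0.npz");im0=z0["im"][:,:,::-1];X0=cloud("side",z0["d"]);
# wide part width: edges of spindle columns in picture 0
g=cv2.cvtColor(np.ascontiguousarray(im0),cv2.COLOR_BGR2GRAY)
mk=(X0[...,2]>.056)&(abs(X0[...,0]-.567)<.03)&(abs(X0[...,1]+.232)<.03);v,u=np.nonzero(mk)
for r in range(v.min(),v.max()+1,3):
    q=u[v==r]; print(r,q.min(),q.max(),(q.min()+q.max())/2,end=" ; ")
print(); print("axis px pred for side est",proj("side",[[.5672,-.233,.08],[.5672,-.233,.06],[.5672,-.2317,.08]]).round(2))
E
```

```text
[[347 335   1   1   1]
 [327 336  22  30 179]
 [342 355   1   1   1]
 [344 354   1   1   1]
 [346 355   3   2   3]]
0.1072 n 179 xmin [-43.3 -42.8 -41.9 -41.2]
ymean back -2.8482868437863305
blade near face mid [  1.28603258 -21.5266849 ]
354 340 348 344.0 ; 357 335 353 344.0 ; 360 334 355 344.5 ; 363 333 356 344.5 ; 366 333 355 344.0 ; 369 333 355 344.0 ; 372 333 355 344.0 ; 375 334 354 344.0 ; 378 336 352 344.0 ; 381 342 342 342.0 ; 
axis px pred for side est [[344.26 362.54]
 [343.55 370.42]
 [343.98 361.74]]
```

```bash
python3 to.py 0.5847 -0.2417 0.181 56
python3 -m handwheel '[{"tx":-1.2,"ty":1.4,"tz":4,"roll":0},{"tx":0,"ty":0,"tz":6,"roll":0},{"tx":0,"ty":0,"tz":6,"roll":0},{"tx":0,"ty":0,"tz":4,"roll":0},{"tx":0,"ty":0,"tz":1,"roll":0},{"tx":0,"ty":0,"tz":0,"roll":0},{"tx":0,"ty":0,"tz":0,"roll":0},{"tx":0,"ty":0,"tz":0,"roll":0}]'
python3 to.py 0.5847 -0.2417 0.172 56
```

```text
pos [ 0.5829 -0.2423  0.2018] yaw 55.94 tiltz [0.0001 0.0002] | roll FIRST -0.0011 then txyz mm [-1.19  1.48 20.82] | without roll [-1.19  1.48 20.82]
t: 13.97
tool_pos: [0.5849, -0.2429, 0.181]
tool_rot: [0.922, 3.003, -0.0]
contact_force: [0.0, -0.6, -1.2]
opening: 0.0358
grip_force: 18.7
pos [ 0.5849 -0.2429  0.181 ] yaw 55.87 tiltz [ 0.0005 -0.0003] | roll FIRST -0.0023 then txyz mm [0.84 0.87 9.05] | without roll [0.84 0.87 9.05]
```

```bash
python3 -m handwheel '[{"tx":0,"ty":0.4,"tz":1.5,"roll":0},{"tx":0,"ty":0,"tz":1.5,"roll":0},{"tx":0,"ty":0,"tz":1,"roll":0},{"tx":0,"ty":0,"tz":0,"roll":0},{"tx":0,"ty":0,"tz":0,"roll":0}]'
python3 -m handwheel '[{"tx":0,"ty":0,"tz":1,"roll":0},{"tx":0,"ty":0,"tz":1,"roll":0},{"tx":0,"ty":0,"tz":1,"roll":0},{"tx":0,"ty":0,"tz":0,"roll":0},{"tx":0,"ty":0,"tz":0,"roll":0}]'
python3 to.py 0.5847 -0.2417 0.172 56
```

```text
t: 14.38
tool_pos: [0.5849, -0.2424, 0.1765]
tool_rot: [-0.922, -3.003, -0.0]
contact_force: [0.1, 0.1, -1.8]
opening: 0.036
grip_force: 18.7
t: 14.8
tool_pos: [0.5849, -0.2424, 0.1736]
tool_rot: [-0.922, -3.003, -0.0]
contact_force: [0.3, 0.0, -1.8]
opening: 0.0359
grip_force: 18.7
pos [ 0.5849 -0.2424  0.1736] yaw 55.87 tiltz [-0.0002  0.0001] | roll FIRST -0.0022 then txyz mm [0.52 0.44 1.56] | without roll [0.53 0.43 1.56]
```

Entering the taper now, in small steps with a correction of +0.5, +0.4 mm.

```bash
python3 -m handwheel '[{"tx":0.5,"ty":0.4,"tz":1,"roll":0},{"tx":0,"ty":0,"tz":1,"roll":0},{"tx":0,"ty":0,"tz":0,"roll":0},{"tx":0,"ty":0,"tz":0,"roll":0}]'
python3 -m handwheel '[{"tx":0,"ty":0,"tz":1,"roll":0},{"tx":0,"ty":0,"tz":1,"roll":0},{"tx":0,"ty":0,"tz":0,"roll":0},{"tx":0,"ty":0,"tz":0,"roll":0}]'
python3 -m handwheel '[{"tx":0,"ty":0,"tz":1,"roll":0},{"tx":0,"ty":0,"tz":1,"roll":0},{"tx":0,"ty":0,"tz":0,"roll":0},{"tx":0,"ty":0,"tz":0,"roll":0}]'
```

```text
t: 15.13
tool_pos: [0.5847, -0.2417, 0.1716]
tool_rot: [-0.922, -3.003, -0.0]
contact_force: [-0.4, 1.0, -1.6]
opening: 0.036
grip_force: 18.7
t: 15.47
tool_pos: [0.5847, -0.2418, 0.1696]
tool_rot: [-0.922, -3.003, -0.0]
contact_force: [0.6, -0.7, -2.7]
opening: 0.0355
grip_force: 18.7
t: 15.8
tool_pos: [0.5847, -0.2418, 0.1676]
tool_rot: [-0.922, -3.003, -0.0]
contact_force: [-0.0, 1.1, -1.5]
opening: 0.0355
grip_force: 18.7
```

```bash
python3 -m handwheel '[{"tx":0,"ty":0,"tz":1,"roll":0},{"tx":0,"ty":0,"tz":1,"roll":0},{"tx":0,"ty":0,"tz":1,"roll":0},{"tx":0,"ty":0,"tz":0,"roll":0},{"tx":0,"ty":0,"tz":0,"roll":0}]'
python3 -m handwheel '[{"tx":0,"ty":0,"tz":1,"roll":0},{"tx":0,"ty":0,"tz":1,"roll":0},{"tx":0,"ty":0,"tz":1,"roll":0},{"tx":0,"ty":0,"tz":0,"roll":0},{"tx":0,"ty":0,"tz":0,"roll":0}]'
python3 -m handwheel '[{"tx":0,"ty":0,"tz":1,"roll":0},{"tx":0,"ty":0,"tz":1,"roll":0},{"tx":0,"ty":0,"tz":1,"roll":0},{"tx":0,"ty":0,"tz":0,"roll":0},{"tx":0,"ty":0,"tz":0,"roll":0}]'
python3 -m handwheel '[{"tx":0,"ty":0,"tz":1,"roll":0},{"tx":0,"ty":0,"tz":1,"roll":0},{"tx":0,"ty":0,"tz":1,"roll":0},{"tx":0,"ty":0,"tz":0,"roll":0},{"tx":0,"ty":0,"tz":0,"roll":0}]'
```

```text
t: 16.22
tool_pos: [0.5847, -0.2417, 0.1645]
tool_rot: [-0.922, -3.003, -0.0]
contact_force: [-0.1, -0.0, -1.5]
opening: 0.0363
grip_force: 18.7
t: 16.63
tool_pos: [0.5847, -0.2417, 0.1615]
tool_rot: [-0.922, -3.003, -0.0]
contact_force: [-0.0, 0.7, -2.2]
opening: 0.0363
grip_force: 18.7
t: 17.05
tool_pos: [0.5847, -0.2417, 0.1586]
tool_rot: [-0.922, -3.003, -0.0]
contact_force: [0.5, -0.7, -2.4]
opening: 0.0358
grip_force: 18.7
t: 17.47
tool_pos: [0.5847, -0.2418, 0.1555]
tool_rot: [-0.922, -3.003, -0.0]
contact_force: [-0.4, -0.6, -2.1]
opening: 0.0355
grip_force: 18.7
```

```bash
python3 -m handwheel '[{"tx":0,"ty":0,"tz":1.2,"roll":0},{"tx":0,"ty":0,"tz":1.2,"roll":0},{"tx":0,"ty":0,"tz":1.2,"roll":0},{"tx":0,"ty":0,"tz":1.2,"roll":0},{"tx":0,"ty":0,"tz":1.2,"roll":0},{"tx":0,"ty":0,"tz":0,"roll":0},{"tx":0,"ty":0,"tz":0,"roll":0}]'
python3 -m handwheel '[{"tx":0,"ty":0,"tz":1,"roll":0},{"tx":0,"ty":0,"tz":1,"roll":0},{"tx":0,"ty":0,"tz":1,"roll":0},{"tx":0,"ty":0,"tz":0,"roll":0},{"tx":0,"ty":0,"tz":0,"roll":0}]'
python3 - <<'E'
from to import *
b,e=shot("side");go(.5847,-.2417,.1436,56)
cv2.imwrite("pics/on.png",cv2.resize(b[300:405,295:395],(571,600),interpolation=2))
E
```

```text
t: 18.05
tool_pos: [0.5847, -0.2417, 0.1495]
tool_rot: [-0.922, -3.003, -0.0]
contact_force: [0.2, -0.6, -1.8]
opening: 0.0361
grip_force: 18.7
t: 18.47
tool_pos: [0.5847, -0.2417, 0.1466]
tool_rot: [-0.922, -3.003, -0.0]
contact_force: [0.2, -0.0, -2.7]
opening: 0.036
grip_force: 18.7
pos [ 0.5847 -0.2418  0.1466] yaw 55.88 tiltz [-0.0001  0.0001] | roll FIRST -0.0021 then txyz mm [0.05 0.04 3.05] | without roll [0.05 0.04 3.05]
```

View pics/on.png

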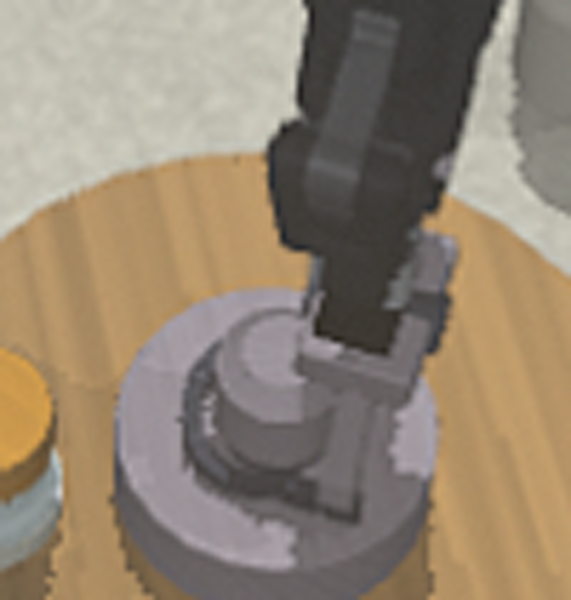

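The ring (crop about (190–360, 360–515)) encircles the spindle near the hub. I'll feel for the hub.

```bash
python3 -m handwheel '[{"tx":0,"ty":0,"tz":0.8,"roll":0},{"tx":0,"ty":0,"tz":0.7,"roll":0},{"tx":0,"ty":0,"tz":0,"roll":0},{"tx":0,"ty":0,"tz":0,"roll":0}]'
python3 -m handwheel '[{"tx":0,"ty":0,"tz":0.5,"roll":0},{"tx":0,"ty":0,"tz":0.5,"roll":0},{"tx":0,"ty":0,"tz":0,"roll":0},{"tx":0,"ty":0,"tz":0,"roll":0}]'
python3 -m handwheel '[{"tx":0,"ty":0,"tz":0.5,"roll":0},{"tx":0,"ty":0,"tz":0.5,"roll":0},{"tx":0,"ty":0,"tz":0,"roll":0},{"tx":0,"ty":0,"tz":0,"roll":0}]'
```

```text
t: 18.85
tool_pos: [0.5847, -0.2417, 0.1451]
tool_rot: [-0.922, -3.003, -0.0]
contact_force: [-0.9, 0.2, -2.7]
opening: 0.0359
grip_force: 18.7
t: 19.18
tool_pos: [0.5848, -0.2419, 0.1444]
tool_rot: [0.922, 3.003, -0.0]
contact_force: [0.3, 0.3, -1.5]
opening: 0.0364
grip_force: 18.7
t: 19.52
tool_pos: [0.5852, -0.242, 0.1442]
tool_rot: [0.921, 3.002, -0.0]
contact_force: [-0.7, 0.7, 4.5]
opening: 0.0359
grip_force: 18.7
```

```bash
python3 -m handwheel '[{"tx":0,"ty":0,"tz":0.2,"roll":0},{"tx":0,"ty":0,"tz":0.1,"roll":0},{"tx":0,"ty":0,"tz":0,"roll":0},{"tx":0,"ty":0,"tz":0,"roll":0}]' 39
python3 -m handwheel '[{"tx":0,"ty":0,"tz":0.2,"roll":0},{"tx":0,"ty":0,"tz":0.2,"roll":0},{"tx":0,"ty":0,"tz":0,"roll":0},{"tx":0,"ty":0,"tz":0,"roll":0}]' 42
```

```text
t: 19.85
tool_pos: [0.5852, -0.2423, 0.1439]
tool_rot: [0.921, 3.002, -0.001]
contact_force: [-0.8, 0.4, 5.4]
opening: 0.0387
grip_force: 15.5
t: 20.18
tool_pos: [0.5851, -0.2426, 0.1436]
tool_rot: [0.921, 3.002, -0.002]
contact_force: [-0.7, 0.1, 5.8]
opening: 0.0421
grip_force: 14.0
```

```bash
python3 -m handwheel '[{"tx":0,"ty":0,"tz":0.2,"roll":0},{"tx":0,"ty":0,"tz":0.2,"roll":0},{"tx":0,"ty":0,"tz":0,"roll":0},{"tx":0,"ty":0,"tz":0,"roll":0}]' 45
python3 -m handwheel '[{"tx":0,"ty":0,"tz":0.2,"roll":0},{"tx":0,"ty":0,"tz":0.2,"roll":0},{"tx":0,"ty":0,"tz":0,"roll":0},{"tx":0,"ty":0,"tz":0,"roll":0}]' 48
python3 -m handwheel '[{"tx":0,"ty":0,"tz":0.2,"roll":0},{"tx":0,"ty":0,"tz":0.2,"roll":0},{"tx":0,"ty":0,"tz":0,"roll":0},{"tx":0,"ty":0,"tz":0,"roll":0}]' 51
```

```text
t: 20.52
tool_pos: [0.5851, -0.2427, 0.1431]
tool_rot: [0.921, 3.002, -0.003]
contact_force: [-1.2, -0.8, 6.1]
opening: 0.0451
grip_force: 12.6
t: 20.85
tool_pos: [0.5853, -0.2424, 0.1427]
tool_rot: [0.921, 3.002, -0.002]
contact_force: [-0.1, -1.3, 6.3]
opening: 0.0483
grip_force: 11.2
t: 21.18
tool_pos: [0.5853, -0.2422, 0.1421]
tool_rot: [0.921, 3.002, -0.001]
contact_force: [0.2, -0.8, 6.8]
opening: 0.0512
grip_force: 9.9
```

```bash
python3 -m handwheel '[{"tx":0,"ty":0,"tz":0.2,"roll":0},{"tx":0,"ty":0,"tz":0.1,"roll":0},{"tx":0,"ty":0,"tz":0,"roll":0},{"tx":0,"ty":0,"tz":0,"roll":0}]' 54
python3 -m handwheel '[{"tx":0,"ty":0,"tz":0.1,"roll":0},{"tx":0,"ty":0,"tz":0.1,"roll":0},{"tx":0,"ty":0,"tz":0,"roll":0},{"tx":0,"ty":0,"tz":0,"roll":0}]' 57
python3 -m handwheel '[{"tx":0,"ty":0,"tz":0,"roll":0},{"tx":0,"ty":0,"tz":0,"roll":0},{"tx":0,"ty":0,"tz":0,"roll":0},{"tx":0,"ty":0,"tz":0,"roll":0}]' 58.5
```

```text
t: 21.52
tool_pos: [0.5851, -0.242, 0.1414]
tool_rot: [0.921, 3.002, -0.0]
contact_force: [0.5, -1.1, 4.7]
opening: 0.0538
grip_force: 11.9
t: 21.85
tool_pos: [0.5847, -0.2416, 0.1405]
tool_rot: [-0.922, -3.003, -0.001]
contact_force: [0.1, -0.3, 3.1]
opening: 0.0572
grip_force: 10.1
t: 22.18
tool_pos: [0.5843, -0.2415, 0.1401]
tool_rot: [-0.921, -3.002, -0.001]
contact_force: [-0.0, -0.2, -0.0]
opening: 0.0586
grip_force: 11.0
```

```bash
python3 -m handwheel '[{"tx":0,"ty":0,"tz":-1,"roll":0},{"tx":0,"ty":0,"tz":-1,"roll":0},{"tx":0,"ty":0,"tz":-2,"roll":0},{"tx":0,"ty":0,"tz":-2,"roll":0},{"tx":0,"ty":0,"tz":-2,"roll":0},{"tx":0,"ty":0,"tz":0,"roll":0},{"tx":0,"ty":0,"tz":0,"roll":0}]' 59
python3 -m handwheel '[{"tx":0,"ty":0,"tz":-4,"roll":0},{"tx":0,"ty":0,"tz":-8,"roll":0},{"tx":0,"ty":0,"tz":-10,"roll":0},{"tx":0,"ty":0,"tz":-10,"roll":0},{"tx":0,"ty":0,"tz":-10,"roll":0},{"tx":0,"ty":0,"tz":-8,"roll":0},{"tx":0,"ty":0,"tz":-4,"roll":0},{"tx":0,"ty":0,"tz":0,"roll":0},{"tx":0,"ty":0,"tz":0,"roll":0}]'
python3 - <<'E'
from to import *
b,e=shot("side");np.savez("pics/rel.npz",b=b,e=e);X=cloud("side",e);Z=X[...,2]
go(.5847,-.2417,.2,56)
hsv=cv2.cvtColor(b,cv2.COLOR_BGR2HSV)
m=np.zeros(Z.shape,bool);m[345:405,310:375]=1;m&=(Z>.044)&(Z<.062)&(hsv[...,2]<90)
k,l,s,c=cv2.connectedComponentsWithStats(m.astype(np.uint8));print(s[1:][s[1:,4]>10])
t="";i=1+np.argmax(s[1:,4])
for r in range(348,400):print("".join("#" if q else "." for q in (l[r,312:372]==i)) )
E
```

```text
t: 22.77
tool_pos: [0.5849, -0.2418, 0.1491]
tool_rot: [0.922, 3.003, -0.0]
contact_force: [1.2, -0.1, -1.5]
opening: 0.0587
grip_force: 11.3
t: 23.52
tool_pos: [0.5848, -0.2418, 0.2031]
tool_rot: [0.922, 3.003, -0.0]
contact_force: [-0.6, -0.0, -1.8]
opening: 0.0591
grip_force: 11.3
pos [ 0.5845 -0.2416  0.2024] yaw 55.87 tiltz [-0.0006  0.0004] | roll FIRST -0.0022 then txyz mm [-0.19  0.05  2.38] | without roll [-0.19  0.05  2.38]
[[330 366  36  20 193]
 [356 366  12  11  55]]
............................................................
............................................................
............................................................
............................................................
............................................................
............................................................
............................................................
............................................................
............................................................
............................................................
.....
[... 1856 characters left out ...]
.............................
............................................................
............................................................
............................................................
............................................................
............................................................
............................................................
............................................................
............................................................
............................................................
............................................................
............................................................
```

```bash
python3 - <<'E'
from h import *
z=np.load("pics/rel.npz");b,e=z["b"],z["e"];X=cloud("side",e);Z=X[...,2];V=b.max(2)
m=np.zeros(Z.shape,bool);m[345:405,310:375]=1;m&=(Z>.044)&(Z<.062)&(V<90)
k,l,s,_=cv2.connectedComponentsWithStats(m.astype(np.uint8))
a=np.radians(-34);x=np.r_[np.cos(a),np.sin(a)];y=np.r_[-x[1],x[0]];A=np.array([.5672,-.2328])
G=np.full((56,60),".")
for i in range(1,k):
    if s[i,4]<10:continue
    v,u=np.nonzero(l==i);W=(plane("side",np.c_[u,v],.0495)[:,:2]-A)@np.c_[x,y]*1e3;print(i,s[i],"lug part mean",W[W[:,0]>18].mean(0),"y range",W[W[:,0]>18][:,1].min(),W[W[:,0]>18][:,1].max(),"xmin,max",W[:,0].min(),W[:,0].max())
    W=W[W[:,0]<13];r=np.hypot(*W.T);print("  body r pct",np.percentile(r,[10,50,90]).round(1),"n",len(W))
    from scipy.optimize import least_squares
    f=least_squares(lambda q:np.hypot(*(W-q).T)-16.6,[0,0],loss="soft_l1") if len(W)>20 else None
    if f:print("  centre",f.x)
E
```

```text
1 [330 366  36  20 193] lug part mean [25.03877492 -4.61719149] y range -9.748365748939529 0.795854829620545 xmin,max -19.092049671200694 32.07279062361578
  body r pct [12.3 15.6 18.3] n 127
  centre [-1.37162475  1.89864696]
2 [356 366  12  11  55] lug part mean [24.80569969 11.90556528] y range 7.820031154129899 17.498383361771335 xmin,max 13.15707272239651 31.288512227845413Traceback (most recent call last):
  File "<stdin>", line 10, in <module>
    return _quantile_unchecked(
        a, q, axis, out, overwrite_input, method, keepdims, weights)
    return _ureduce(a,
                    func=_quantile_ureduce_func,
    ...<5 lines>...
                    overwrite_input=overwrite_input,
                    method=method)
    r = func(a, **kwargs)
    result = _quantile(arr,
                       quantiles=q,
    ...<2 lines>...
                       out=out,
                       weights=wgt)
    slices_having_nans = np.isnan(arr[-1, ...])
                                  ~~~^^^^^^^^^
IndexError: index -1 is out of bounds for axis 0 with size 0
```

Lug separation is 16.5 mm, which is the closed value, so the ring sits in the groove. Returning the pliers.

```bash
python3 to.py 0.5731 0.2730 0.200 63.9
```

```text
pos [ 0.5845 -0.2416  0.2024] yaw 55.87 tiltz [-0.0006  0.0004] | roll FIRST -0.1401 then txyz mm [236.66 457.13   2.58] | without roll [298.17 419.61   2.58]
```

```bash
python3 -m handwheel '[{"tx":0,"ty":0,"tz":-3,"roll":-0.07},{"tx":0,"ty":0,"tz":0,"roll":-0.07},{"tx":6,"ty":11,"tz":0,"roll":0},{"tx":10,"ty":20,"tz":0,"roll":0},{"tx":13,"ty":25,"tz":0,"roll":0},{"tx":13,"ty":25,"tz":0,"roll":0},{"tx":13,"ty":25,"tz":0,"roll":0},{"tx":13,"ty":25,"tz":0,"roll":0},{"tx":13,"ty":25,"tz":0,"roll":0},{"tx":13,"ty":25,"tz":0,"roll":0},{"tx":13,"ty":25,"tz":0,"roll":0},{"tx":13,"ty":25,"tz":0,"roll":0}]'
python3 -m handwheel '[{"tx":13,"ty":25,"tz":0,"roll":0},{"tx":13,"ty":25,"tz":0,"roll":0},{"tx":13,"ty":25,"tz":0,"roll":0},{"tx":13,"ty":25,"tz":0,"roll":0},{"tx":13,"ty":25,"tz":0,"roll":0},{"tx":13,"ty":25,"tz":0,"roll":0},{"tx":13,"ty":25,"tz":0,"roll":0},{"tx":13,"ty":25,"tz":0,"roll":0},{"tx":8,"ty":15,"tz":0,"roll":0},{"tx":4,"ty":8,"tz":0,"roll":0},{"tx":0,"ty":0,"tz":0,"roll":0},{"tx":0,"ty":0,"tz":0,"roll":0}]'
python3 to.py 0.5731 0.2730 0.16 63.9
```

```text
t: 24.57
tool_pos: [0.5776, 0.0207, 0.205]
tool_rot: [-0.712, -3.058, -0.0]
contact_force: [1.4, 0.0, -2.4]
opening: 0.059
grip_force: 11.3
t: 25.57
tool_pos: [0.5721, 0.2697, 0.2052]
tool_rot: [-0.709, -3.06, 0.002]
contact_force: [0.8, -0.6, -0.6]
opening: 0.059
grip_force: 11.3
pos [0.5721 0.2697 0.2052] yaw 63.89 tiltz [-0.001  -0.0009] | roll FIRST -0.0001 then txyz mm [ 0.52  3.52 45.22] | without roll [ 0.52  3.52 45.22]
```

```bash
python3 -m handwheel '[{"tx":0.3,"ty":2,"tz":10,"roll":0},{"tx":0,"ty":1,"tz":15,"roll":0},{"tx":0,"ty":0,"tz":12,"roll":0},{"tx":0,"ty":0,"tz":5,"roll":0},{"tx":0,"ty":0,"tz":0,"roll":0},{"tx":0,"ty":0,"tz":0,"roll":0},{"tx":0,"ty":0,"tz":0,"roll":0}]'
python3 to.py 0.5731 0.2730 0.0975 63.9
```

```text
t: 26.15
tool_pos: [0.574, 0.2725, 0.1642]
tool_rot: [0.71, 3.06, 0.001]
contact_force: [0.2, -0.0, -0.6]
opening: 0.059
grip_force: 11.3
pos [0.574  0.2725 0.1642] yaw 63.87 tiltz [0.0007 0.0002] | roll FIRST -0.0005 then txyz mm [1.100e+00 6.000e-02 6.671e+01] | without roll [1.100e+00 6.000e-02 6.671e+01]
```

```bash
python3 -m handwheel '[{"tx":0.5,"ty":0.2,"tz":5,"roll":0},{"tx":0,"ty":0,"tz":5,"roll":0},{"tx":0,"ty":0,"tz":5,"roll":0},{"tx":0,"ty":0,"tz":5,"roll":0},{"tx":0,"ty":0,"tz":0,"roll":0}]'
python3 -m handwheel '[{"tx":0,"ty":0,"tz":6,"roll":0},{"tx":0,"ty":0,"tz":8,"roll":0},{"tx":0,"ty":0,"tz":8,"roll":0},{"tx":0,"ty":0,"tz":8,"roll":0},{"tx":0,"ty":0,"tz":6,"roll":0},{"tx":0,"ty":0,"tz":4,"roll":0},{"tx":0,"ty":0,"tz":0,"roll":0},{"tx":0,"ty":0,"tz":0,"roll":0}]'
python3 to.py 0.5731 0.2730 0.0975 63.9
```

```text
t: 26.57
tool_pos: [0.5723, 0.2727, 0.1419]
tool_rot: [-0.709, -3.058, 0.002]
contact_force: [0.3, -0.3, -2.1]
opening: 0.0589
grip_force: 11.3
t: 27.23
tool_pos: [0.5731, 0.2729, 0.1034]
tool_rot: [-0.709, -3.06, 0.001]
contact_force: [-0.4, 0.2, -2.2]
opening: 0.059
grip_force: 11.4
pos [0.5731 0.2729 0.1034] yaw 63.90 tiltz [-0.0007 -0.0003] | roll FIRST -0.0001 then txyz mm [0.04 0.1  5.92] | without roll [0.04 0.1  5.92]
```

```bash
python3 -m handwheel '[{"tx":0,"ty":0,"tz":2,"roll":0},{"tx":0,"ty":0,"tz":2,"roll":0},{"tx":0,"ty":0,"tz":1,"roll":0},{"tx":0,"ty":0,"tz":0,"roll":0},{"tx":0,"ty":0,"tz":0,"roll":0}]'
python3 -m handwheel '[{"tx":0,"ty":0,"tz":0.7,"roll":0},{"tx":0,"ty":0,"tz":0.5,"roll":0},{"tx":0,"ty":0,"tz":0,"roll":0},{"tx":0,"ty":0,"tz":0,"roll":0}]'
```

```text
t: 27.65
tool_pos: [0.5733, 0.2729, 0.0988]
tool_rot: [-0.71, -3.06, 0.0]
contact_force: [0.4, -0.3, -1.2]
opening: 0.0591
grip_force: 11.3
t: 27.98
tool_pos: [0.5732, 0.273, 0.0976]
tool_rot: [-0.709, -3.06, 0.0]
contact_force: [-0.0, -0.1, -1.0]
opening: 0.0591
grip_force: 11.3
```

```bash
python3 -m handwheel '[{"tx":0,"ty":0,"tz":0.5,"roll":0},{"tx":0,"ty":0,"tz":0.3,"roll":0},{"tx":0,"ty":0,"tz":0,"roll":0},{"tx":0,"ty":0,"tz":0,"roll":0}]'
python3 -m handwheel '[{"tx":0,"ty":0,"tz":0.4,"roll":0},{"tx":0,"ty":0,"tz":0.2,"roll":0},{"tx":0,"ty":0,"tz":0,"roll":0},{"tx":0,"ty":0,"tz":0,"roll":0}]'
```

```text
t: 28.32
tool_pos: [0.5734, 0.273, 0.0971]
tool_rot: [0.709, 3.06, 0.0]
contact_force: [0.3, -0.6, -0.5]
opening: 0.059
grip_force: 11.7
t: 28.65
tool_pos: [0.5735, 0.273, 0.0969]
tool_rot: [0.709, 3.06, 0.0]
contact_force: [-1.2, -0.1, 3.1]
opening: 0.0592
grip_force: 13.1
```

Seated, with contact at z = 0.097. Opening slowly and withdrawing.

```bash
python3 -m handwheel '[{"tx":0,"ty":0,"tz":0,"roll":0},{"tx":0,"ty":0,"tz":0,"roll":0},{"tx":0,"ty":0,"tz":0,"roll":0}]' 62
python3 -m handwheel '[{"tx":0,"ty":0,"tz":0,"roll":0},{"tx":0,"ty":0,"tz":0,"roll":0},{"tx":0,"ty":0,"tz":0,"roll":0},{"tx":0,"ty":0,"tz":0,"roll":0},{"tx":0,"ty":0,"tz":0,"roll":0},{"tx":0,"ty":0,"tz":-3,"roll":0},{"tx":0,"ty":0,"tz":-10,"roll":0},{"tx":0,"ty":0,"tz":-15,"roll":0},{"tx":0,"ty":0,"tz":-15,"roll":0},{"tx":0,"ty":0,"tz":-20,"roll":0},{"tx":0,"ty":0,"tz":-20,"roll":0},{"tx":0,"ty":0,"tz":-20,"roll":0}]' 85
python3 -m handwheel '[{"tx":30,"ty":0,"tz":0,"roll":0},{"tx":35,"ty":0,"tz":0,"roll":0},{"tx":35,"ty":0,"tz":0,"roll":0},{"tx":35,"ty":0,"tz":0,"roll":0},{"tx":35,"ty":0,"tz":0,"roll":0},{"tx":20,"ty":0,"tz":0,"roll":0},{"tx":0,"ty":0,"tz":0,"roll":0},{"tx":0,"ty":0,"tz":0,"roll":0},{"tx":0,"ty":0,"tz":0,"roll":0}]'
python3 - <<'E'
from m import *
for n in P:
    im,d=shot(n);r=meas(n,im,cloud(n,d));print(n,r["block"],r["gc"],r["grips"][1:])
    if n=="top":
        V=im.max(2);v,u=np.mgrid[:480,:640];c=proj(n,[.5675,-.230,.05])[0];m=(np.hypot(u-c[0],v-c[1])<28)&(V<95)
        k,l,s,_=cv2.connectedComponentsWithStats(m.astype(np.uint8));print(s[1:][s[1:,4]>8])
        a=np.radians(-34);x=np.r_[np.cos(a),np.sin(a)];y=np.r_[-x[1],x[0]]
        for i in range(1,k):
            if s[i,4]>8:
                vv,uu=np.nonzero(l==i);W=(plane(n,np.c_[uu,vv],.0515)[:,:2]-[.567,-.2292])@np.c_[x,y]*1e3;print(i,W.min(0),W.max(0),W.mean(0))
E
```

```text
t: 28.9
tool_pos: [0.5732, 0.2729, 0.0958]
tool_rot: [-0.71, -3.06, -0.0]
contact_force: [-0.1, -0.4, -0.6]
opening: 0.062
grip_force: 0.0
t: 29.9
tool_pos: [0.5738, 0.2732, 0.2026]
tool_rot: [0.709, 3.058, 0.002]
contact_force: [0.9, 0.3, 0.9]
opening: 0.0847
grip_force: 0.0
t: 30.65
tool_pos: [0.4036, 0.3567, 0.2009]
tool_rot: [0.709, 3.058, 0.003]
contact_force: [0.1, 0.2, 0.9]
opening: 0.0849
grip_force: 0.0Traceback (most recent call last):
  File "<stdin>", line 3, in <module>
  File "m.py", line 17, in meas
    dark=roi(out["coaster"],24)&(S<75)&(V<95);p=pts(big(cv2.dilate(dark.astype(np.uint8),np.ones((3,3)))>0)&dark)
                                                    ~~~^^^^^^^^^^^^^^^^^^^^^^^^^^^^^^^^^^^^^^^^^^^^^^^^^^^^
  File "m.py", line 6, in big
    m=m.astype(np.uint8);k,l,s,c=cv2.connectedComponentsWithStats(m);i=1+np.argmax(s[1:,4]);return l==i
                                                                         ~~~~~~~~~^^^^^^^^^
    return _wrapfunc(a, 'argmax', axis=axis, out=out, **kwds)
    return bound(*args, **kwds)
ValueError: attempt to get argmax of an empty sequence
```

```bash
python3 - <<'E'
from h import *
a=np.radians(-34);x=np.r_[np.cos(a),np.sin(a)];y=np.r_[-x[1],x[0]]
for n,A in(("side",[.5672,-.2330]),("top",[.567,-.2292])):
    im,d=shot(n);X=cloud(n,d);Z=X[...,2];V=im.max(2)
    g=(V<60)&(Z>.12)&(Z<.145)&(abs(X[...,0]-.573)<.05)&(abs(X[...,1]-.273)<.06);W=X[g]
    k=cv2.kmeans(W[:,:2].astype(np.float32),2,None,(3,50,1e-6),5,2)[2];print(n,"grips",len(W),k,k.mean(0),W[:,2].max())
    W=X[(V<105)&(Z>.03)&(Z<.062)&(np.hypot(X[...,0]-A[0],X[...,1]-A[1])<.038)]
    v,u=np.nonzero((V<90)&(Z>.042)&(Z<.064)&(np.hypot(X[...,0]-A[0],X[...,1]-A[1])<.038))
    q=(plane(n,np.c_[u,v],.0495)[:,:2]-A)@np.c_[x,y]*1e3;L=q[q[:,0]>20]
    print("ring n",len(q),"x",q[:,0].min(),q[:,0].max(),"lug ys",np.sort(L[:,1]).round(0).astype(int))
E
```

```text
side grips 105 [[0.5852836  0.29208288]
 [0.56242144 0.24569012]] [0.57385254 0.2688865 ] 0.13396837909429293
ring n 483 x -19.703524498659302 35.27527360791762 lug ys [-35 -34 -33 -33 -32 -32 -31 -30 -30 -29 -27 -27 -27 -25 -25 -23 -21 -18
 -13 -11 -11 -10 -10  -9  -9  -9  -9  -8  -8  -8  -8  -8  -8  -7  -7  -7
  -7  -7  -7  -7  -6  -6  -6  -6  -6  -6  -5  -5  -5  -5  -5  -4  -4  -4
  -4  -4  -4  -3  -3  -3  -3  -3  -3  -2  -2  -2  -2  -2  -2  -1  -1  -1
  -1  -1  -1   0   0   0   0   0   1   1   1   1   1   2   2   2   6   7
   8   8   8   8   8   9   9   9   9   9  10  10  10  10  10  10  11  11
  11  11  11  12  12  12  12  12  13  13  13  13  13  13  14  14  14  14
  15  15  15  15  15  15  16  16  16  16  17  17  17  17  18]
top grips 115 [[0.58465946 0.29424262]
 [0.5618063  0.24873194]] [0.5732329 0.2714873] 0.1340755925479551
ring n 253 x -19.525775568202267 35.37175527649846 lug ys [-14 -14 -13 -13 -12 -12 -11 -11 -11 -11 -10 -10 -10  -9  -9  -9  -9  -9
  -8  -8  -8  -8  -8  -7  -7  -7  -7  -6  -6  -6  -5  -5  -5  -5  -5  -4
  -4  -3  -2   3   4   4   5   5   5   6   6   6   6   6   7   7   7   7
   8   8   8   8   9   9   9   9   9   9  10  10  10  10  11  11  11  11
  12  12  13  13]
```

```bash
python3 -c "
from station import ctrl
print(ctrl.finish_job())"
```

```text
the job is handed in; nothing more can be done
None
```

The job is handed in (no verdict shown): the ring measured closed in the spindle's groove, the pliers are back in their block with the gripper clear, and I never went near the jars or egg cup, though I didn't re-measure them.

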